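# Set up the bench shaker: cock the hold-down, load the ink samples, key in the run

## Robot

A 6-joint arm with a two-finger parallel gripper is mounted at the origin on the work surface; the furniture and walls round the work are solid. World frame = base frame: x ahead of the robot, y to its left, z up, the work surface at z = 0. Lengths are in mm, angles in degrees, forces in N, time in s.
With the tool pointing down it reaches from about 275 to 975 mm from the base axis. Payload 8.4 kg.
Tool frame: the origin (TCP) lies at the very end of the fingers, on their centre line; the grasp point (between the pads) lies 19 mm behind it (r.grasp_offset is the distance from the TCP to the grasp point, in mm); z points along the fingers, y is the line along which they close (so a half turn about z gives the same grasp; the last joint's range is limited). The gripper opens to 92 mm and grips with 3 to 60 N. Pads are 20 mm wide; open, the fingers measure 128 mm over their backs; the gripper's body (75 mm by 189 mm) begins 69 mm behind the grasp point.
Start: joints at [73.144, 20.225, 93.587, -0, 66.188, -0.138], TCP at [179.796, 598.583, 214.583] pointing down, gripper open.
Joint ranges: [-150.9, 150.9], [-52.94, 120.26], [3.33, 152.33], [-74.26, 254.26], [0, 154.13], [-172.89, 172.89]. Speed limits (degrees/s): [127.2, 127.2, 159.86, 180, 180, 180].

## Interface

Orientations are given as a 3x3 rotation matrix whose columns are the frame's x, y, z axes.
In Python, from workcell import sense, optics, job, r gives the robot as it stands.
- The arm moves only by the tool servo_tool, never from a script. Its argument "moves" is a list of rows, each an object with "translation": the shift along the world's x, y, z in mm, a list of three; "rot": the turn, a rotation vector about the world's x, y, z in rad, a list of three. In form: [{"translation": [tx, ty, tz], "rot": [ax, ay, az]}, ...]. A call has 1 to 5 rows; each row shifts and turns the commanded pose from where the row before left it; what a row does not reach is not made up. A row lasts 1/8 s, in which the tool goes at most 62.5 mm and 10.7 degrees, less where a joint would pass 70% of its speed; a pose out of reach is approached as far as the arm can. A call with a gripper value outside its range is refused whole. "jaw" is the finger opening in mm, from 0 to 91.9, set as the call begins (left out, the last holds). The fingers move at their own pace and stop on an object; the grip force is fixed at half the most. Time passes only in rows, so rows that do not move let the fingers close. It gives the time, the measured TCP pose, the force, the opening and the grip force at its end, in the units of the state.
- sense(): the state, without advancing time (a new reading comes with each control period).
- optics.get_image(name): name is "scene" or "top"; returns a dict with "pixels" (400x640x3 uint8, red, green, blue), "fx", "fy", "cx", "cy" (pixels), "R" (3x3) and "t" (3): a world point X has camera coordinates R X + t. Camera axes: x right, y down, z forward; pixel columns grow to the right and rows downward; lengths in mm; the calibration is good to about 2 mm. A picture is of the moment at which its call begins. There is no depth.
- job.close_job(): hands the job in; it is judged then, once.
The state is a dict: "clock": time; "joint_pos": joint angles; "qd": joint speeds; "joint_efforts": joint torques, N m; "position": TCP position; "eef_rot": TCP orientation; "wrist_force": force on the tool from outside, world axes, zero at the start; "ft_torque": the same for the moment, N m; "opening": finger opening in mm; "grip_force": force on a finger pad.
Only numpy, scipy, OpenCV 4.12 (cv2) and the standard library are available. Lean on these libraries where they do the work, as an engineer would, in place of code of your own. Each camera call takes 0.05 s, during which the arm holds its last target. There are 200 camera calls.

## Task

Get the bench shaker ready to mix the ink samples: draw its sprung hold-down bar up and back until it hangs on the hair-trigger catch by itself, then stand every small sample jar that is on the table upright in a bay of its own. After that press the white, the blue and the green key, fully and one at a time in that order, and leave the bar on its catch: it must never snap shut. Leave the mug, the blue tape, the small squeegee and the spring clamp where they are.

Things in the scene. Friction and masses are not known exactly. Their poses are not given: they have to be found in the camera images.
- shaker: bench shaker, fixed: white chassis 270 x 430 mm, black rubber deck with the bays in front, the sprung hold-down bail hinged behind the deck, grey control housing (82 mm high) at its right end. Place and heading vary. Origin on the table plane, z up; -x is its front (deck), +y its left end (catch), -y the control housing.
- hold_down (a joint): bail angle (rad): 0 shut, grows as the bar is drawn up and back. A spring pulls it shut: about 3 N at the bar when shut, 6 N drawn back. From about 1.4 its horn pushes the catch's hook aside, which clicks in at about 1.72; end stop 1.825. Eased back, the bail then hangs on the hook at about 1.705; if it has not clicked in, it snaps shut when let go. About 1 N on the trip tab frees it.
- bar_grip (a point): middle of the hold-down bar, on the bar's own axis: a red sleeve 17 mm thick and 100 mm long; the bar runs along the shaker's y from end to end (286 mm) and turns freely in a grip as it swings, 130 mm from the hinge axis. Site axes turn with the bail.
- hold_down_hinge (a point): point on the bail's hinge axis (along the shaker's y, 85 mm above the table), behind the bar's middle; axes as the shaker's. At joint value q the bar's axis is 130*cos(q+0.115) mm in front of it (-x) and 130*sin(q+0.115) mm above it; shut, the bar lies over the middle of the bays, 100 mm above the table.
- trip_tab (a point): top of the red trip tab of the catch, at the left rear corner of the shaker, about 130 mm above the table; the hook below it is on the same lever.
- bay_1 (a point): middle of the floor of the leftmost bay, 40 mm above the table; axes as the shaker's. Four bays in a row along the shaker's y, 66 mm from middle to middle, each 62 mm wide (y) and 86 mm deep (x), fins between them 12 mm high, rims round the row 14 mm high. Neighbouring jars stand 14 mm apart: hold a jar front and back there (fingers along the shaker's x).
- bay_2 (a point): the same for the second bay from the left.
- bay_3 (a point): the same for the third bay.
- bay_4 (a point): the same for the rightmost bay, next to the control housing.
- key_white_top (a point): centre of the top of the round white key (clear), 26 mm across, 104 mm above the table, foremost of three in a row front to back on top of the control housing, 46 mm apart.
- key_blue_top (a point): the same for the blue key (mixing time), the middle one.
- key_green_top (a point): the same for the green key (start), the rear one. The shaker trips its own catch only long afterwards; nothing moves when the key is pressed.
- key_white (a joint): travel of the white key (m): 0 up, 0.006 fully down (5 N); it springs back. Pressed means at least 0.0042 with the other two keys up.
- key_blue (a joint): the same for the blue key.
- key_green (a joint): the same for the green key.
- jar_blue: small round ink sample jar, dark blue ink showing below and above a white paper band, ridged black lid with a dot of the same colour: 52 mm across, 64 mm tall, 0.13 kg, standing upright. Origin at the centre of its underside, z up. Three or four of the five sample jars are there.
- jar_orange: small round ink sample jar, orange ink showing below and above a white paper band, ridged black lid with a dot of the same colour: 52 mm across, 64 mm tall, 0.13 kg, standing upright. Origin at the centre of its underside, z up. Three or four of the five sample jars are there.
- jar_lime: small round ink sample jar, lime yellow-green ink showing below and above a white paper band, ridged black lid with a dot of the same colour: 52 mm across, 64 mm tall, 0.13 kg, standing upright. Origin at the centre of its underside, z up. Three or four of the five sample jars are there.
- jar_red: small round ink sample jar, dark red ink showing below and above a white paper band, ridged black lid with a dot of the same colour: 52 mm across, 64 mm tall, 0.13 kg, standing upright. Origin at the centre of its underside, z up. Three or four of the five sample jars are there.
- jar_white: small round ink sample jar, white ink showing below and above a white paper band, ridged black lid with a dot of the same colour: 52 mm across, 64 mm tall, 0.13 kg, standing upright. Origin at the centre of its underside, z up. Three or four of the five sample jars are there.
- mug: white mug, 97 mm tall, a bystander. Origin under its middle.
- blue_tape: roll of blue tape lying flat, 105 mm across, 24 mm high, a bystander. Origin at its underside's centre.
- squeegee_b: small wooden squeegee with orange ink, 99 x 180 x 25 mm, a bystander. Origin at its underside's centre.
- spring_clamp: orange spring clamp, 111 mm long, 24 mm high, a bystander. Origin at its underside's centre.

How it is judged (in metres and radians):
On the way, in this order (a step that is already met when the one before it is completed fails the run):
1. the hold-down hangs on its catch, untouched (value of joint hold_down between 1.66 and 1.79 rad and velocity of joint hold_down between -0.15 and 0.15 rad/s and distance between the grasp point and bar_grip above 0.06 m), for 0.3 s.
2. every jar that is there stands in a bay of its own, released, with the hold-down still on its catch ((horizontal distance between jar_blue and bay_1 below 0.02 m or horizontal distance between jar_blue and bay_2 below 0.02 m or horizontal distance between jar_blue and bay_3 below 0.02 m or horizontal distance between jar_blue and bay_4 below 0.02 m) and z of jar_blue in the frame of bay_1 between -0.006 and 0.006 m and angle between each of jar_blue, jar_orange, jar_lime, jar_red, jar_white's own z axis and vertical below 0.12 rad and linear speed of each of jar_blue, jar_orange, jar_lime, jar_red, jar_white below 0.03 m/s and contact force between the fingers and jar_blue below 0.3 N and (horizontal distance between jar_orange and bay_1 below 0.02 m or horizontal distance between jar_orange and bay_2 below 0.02 m or horizontal distance between jar_orange and bay_3 below 0.02 m or horizontal distance between jar_orange and bay_4 below 0.02 m) and z of jar_orange in the frame of bay_1 between -0.006 and 0.006 m and contact force between the fingers and jar_orange below 0.3 N and (horizontal distance between jar_lime and bay_1 below 0.02 m or horizontal distance between jar_lime and bay_2 below 0.02 m or horizontal distance between jar_lime and bay_3 below 0.02 m or horizontal distance between jar_lime and bay_4 below 0.02 m) and z of jar_lime in the frame of bay_1 between -0.006 and 0.006 m and contact force between the fingers and jar_lime below 0.3 N and (horizontal distance between jar_red and bay_1 below 0.02 m or horizontal distance between jar_red and bay_2 below 0.02 m or horizontal distance between jar_red and bay_3 below 0.02 m or horizontal distance between jar_red and bay_4 below 0.02 m) and z of jar_red in the frame of bay_1 between -0.006 and 0.006 m and contact force between the fingers and jar_red below 0.3 N and (horizontal distance between jar_white and bay_1 below 0.02 m or horizontal distance between jar_white and bay_2 below 0.02 m or horizontal distance between jar_white and bay_3 below 0.02 m or horizontal distance between jar_white and bay_4 below 0.02 m) and z of jar_white in the frame of bay_1 between -0.006 and 0.006 m and contact force between the fingers and jar_white below 0.3 N and value of joint hold_down between 1.66 and 1.79 rad and velocity of joint hold_down between -0.15 and 0.15 rad/s), for 0.3 s.
3. white key pressed, alone (value of joint key_white above 0.0042 m and value of joint each of key_blue, key_green below 0.002 m), for 0.05 s.
4. then the blue key, alone (value of joint key_blue above 0.0042 m and value of joint each of key_white, key_green below 0.002 m), for 0.05 s.
5. then the green key, alone (value of joint key_green above 0.0042 m and value of joint each of key_white, key_blue below 0.002 m), for 0.05 s.
At the end, for the whole second after the job is handed in: the hold-down hangs on its catch (1.66 to 1.79 rad, still); every sample jar that is there stands upright (within 0.12 rad) on the floor of a bay (within 6 mm), within 20 mm of the bay's middle, released and still; all keys are up again (all of step 2 and value of joint each of key_white, key_blue, key_green below 0.002 m); the robot touches nothing.
It fails at once if the hold-down snaps shut (swings shut faster than 2.5 rad/s from below the catch) (value of joint hold_down below 1.55 rad and velocity of joint hold_down below -2.5 rad/s).
It fails at once if mug, blue tape, small squeegee or spring clamp is moved more than 50 mm (distance of any of mug, blue_tape, squeegee_b, spring_clamp from where it was at the start of the episode above 0.05 m).
Of jar_blue, jar_orange, jar_lime, jar_red, jar_white only 3 to 4 are there at a start; the rules pass over those that are not, and their reading is None.
At some moment in a run one of jar_blue, jar_orange, jar_lime, jar_red, jar_white may be knocked a few centimetres aside while the robot is not near it.
It also fails if it takes over 200 s, if anything falls off the work surface, if the arm or the gripper's body presses on something with over 40 N, if the wrist force passes 120 N, or if a joint passes its speed limit or range.

## Working session

There is one attempt and no reset: what is moved stays moved. The work goes in short steps, Python scripts to look and compute and a tool call to move; the robot and the scene stay as the last step left them, time stands still between calls to the robot, and variables do not carry over. Pictures are saved under pics/ and viewed, at most 14 in all, crops included, and the job is handed in when it is done.

Besides the shell and the picture viewer there is one more tool, called after "Request:" by a JSON object that holds its "api" and its "payload". servo_tool: Moves the arm, as the interface text tells. Its arguments: {"type":"object","properties":{"moves":{"type":"array","items":{"type":"object","properties":{"translation":{"type":"array","items":{"type":"number"}},"rot":{"type":"array","items":{"type":"number"}}}}},"jaw":{"type":"number"}},"required":["moves"]}

```bash
mkdir -p pics; ls; python3 - <<'E'
from workcell import sense, optics, job, r
import cv2,numpy as np
np.set_printoptions(precision=4,suppress=True)
s=sense();print(s)
for n in("scene","top"):
    d=optics.get_image(n);cv2.imwrite(f"pics/{n}0.png",d["pixels"][:,:,::-1]);print(n,d["fx"],d["fy"],d["cx"],d["cy"],d["R"],d["t"])
E
```

```text
pics
{'clock': 0.0, 'joint_pos': array([73.1442, 20.2631, 93.628 , -0.0011, 66.1864, -0.137 ]), 'qd': array([-0.0606,  0.0916,  0.0743, -0.0771,  0.0419,  0.0766]), 'joint_efforts': array([ -0.0024, -59.3833, -33.4204,   0.0696,   0.0236,  -0.0001]), 'position': array([179.6584, 598.1218, 213.8649]), 'eef_rot': array([[-0.9577,  0.2877, -0.0004],
       [ 0.2877,  0.9577, -0.0013],
       [-0.    , -0.0014, -1.    ]]), 'wrist_force': array([-0.0712,  0.2683,  0.423 ]), 'ft_torque': array([-0.0392, -0.0526, -0.0343]), 'grip_force': 0.0, 'opening': 92.19314715738739}
scene 399.1383783353794 399.1383783353794 319.42478934488145 203.0728998590047 [[ 0.5354 -0.8446  0.0025]
 [-0.629  -0.4007 -0.6662]
 [ 0.5637  0.3551 -0.7458]] [-276.4805  421.3411  966.7761]
top 458.83992934516885 458.83992934516885 319.0037768001572 195.8161198073471 [[-0.0037 -1.     -0.    ]
 [-0.9985  0.0037 -0.0554]
 [ 0.0554 -0.0002 -0.9985]] [  23.5099  535.6424 1640.3178]
```

View pics/scene0.png

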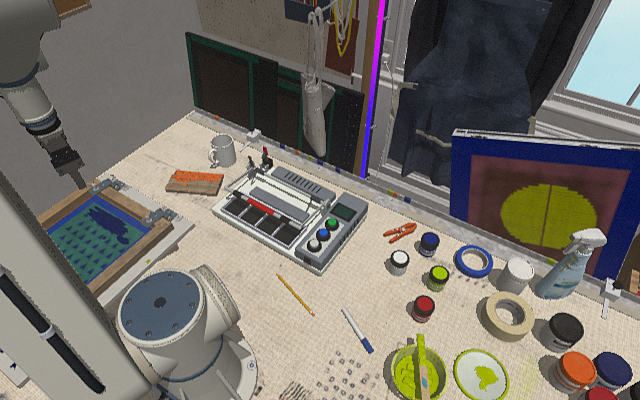

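View pics/top0.png

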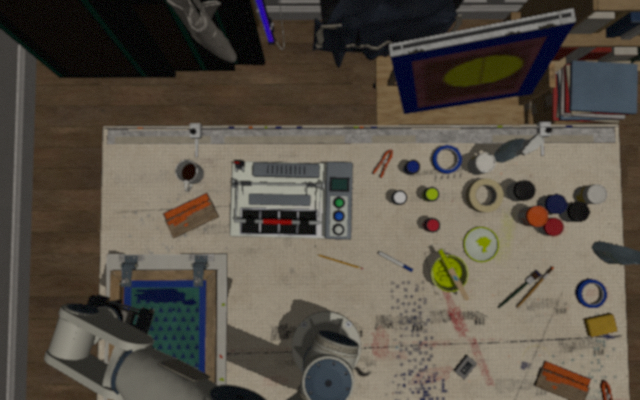

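Both views show the shaker (top ≈ (290,200), deck toward the robot). The red sleeve is at (278,222) top and (262,209) scene. The keys are at (338,229), (339,216) and (340,202) top. The jars are white (400,197), lime (432,194), red (432,225) and blue (412,167). There is no small orange jar.

```bash
cat > h.py <<'E'
from workcell import sense, optics, job, r
import cv2,numpy as np
np.set_printoptions(precision=1,suppress=True)
def ray(d,p):
    R=np.array(d["R"]);c=-R.T@np.array(d["t"])
    v=R.T@np.array([(p[0]-d["cx"])/d["fx"],(p[1]-d["cy"])/d["fy"],1]);return c,v/np.linalg.norm(v)
def plane(d,p,z):
    c,v=ray(d,p);return c+v*(z-c[2])/v[2]
def tri(a,p,b,q):
    c1,v1=ray(a,p);c2,v2=ray(b,q)
    t=np.linalg.lstsq(np.c_[v1,-v2],c2-c1,rcond=None)[0]
    x,y=c1+t[0]*v1,c2+t[1]*v2;return (x+y)/2,np.linalg.norm(x-y)
def proj(d,X):
    p=np.array(d["R"])@X+d["t"];return np.array([d["fx"]*p[0]/p[2]+d["cx"],d["fy"]*p[1]/p[2]+d["cy"]])
RANGE={"red":[((0,140,70),(6,255,255)),((172,140,70),(180,255,255))],"blue":[((100,120,40),(130,255,255))],
"green":[((50,100,60),(85,255,255))],"lime":[((25,120,80),(40,255,255))],"white":[((0,0,170),(180,50,255))],"black":[((0,0,0),(180,255,55))]}
def blob(d,col,c,w=12,show=True):
    x,y=map(int,c);im=d["pixels"][y-w:y+w+1,x-w:x+w+1]
    hsv=cv2.cvtColor(np.ascontiguousarray(im),cv2.COLOR_RGB2HSV)
    m=sum(cv2.inRange(hsv,np.array(a),np.array(b)) for a,b in RANGE[col])
    n,l,st,ce=cv2.connectedComponentsWithStats(m)
    if n<2:return None,0,None
    i=1+np.argmax(st[1:,4]);pts=np.argwhere(l==i)[:,::-1]+[x-w,y-w]
    return ce[i]+[x-w,y-w],int(st[i,4]),pts.astype(np.float32)
E
python3 - <<'E'
from h import *
S=optics.get_image("scene");T=optics.get_image("top")
for n,col,t,s,z,w in[("sleeve","red",(278,222),(262,209),100,22),("kw","white",(338,229),(315,245),104,7),("kb","blue",(339,216),(323,234),104,7),("kg","green",(340,202),(331,224),104,7)]:
    a,na,pa=blob(T,col,t,w);b,nb,pb=blob(S,col,s,w)
    print(n,a,na,b,nb,plane(T,a,z),plane(S,b,z),*tri(T,a,S,b))
    if n=="sleeve":print(cv2.minAreaRect(pa),cv2.minAreaRect(pb))
def crop(d,x0,y0,x1,y1,f):return cv2.resize(d["pixels"][y0:y1,x0:x1,::-1],None,fx=f,fy=f,interpolation=cv2.INTER_CUBIC)
cv2.imwrite("pics/c1.png",np.vstack([crop(T,220,150,460,250,3),crop(S,200,140,460,280,2.77)[:, :720]])[:800])
a=crop(T,220,150,460,250,3);b=crop(S,200,140,460,330,2.7);cv2.imwrite("pics/ct.png",a);cv2.imwrite("pics/cs.png",b)
E
```

```text
sleeve [276.7 221.4] 145 [260.4 206.4] 152 [444.2 166.1 100. ] [443.5 164.4 100. ] [444.5 166.   98. ] 0.8255554712883105
((277.0, 221.5), (5.0, 28.0), 90.0) ((260.2077331542969, 206.24183654785156), (29.143306732177734, 5.338399887084961), 29.357755661010742)Traceback (most recent call last):
  File "<stdin>", line 5, in <module>
  File "h.py", line 8, in plane
    c,v=ray(d,p);return c+v*(z-c[2])/v[2]
        ~~~^^^^^
  File "h.py", line 6, in ray
    v=R.T@np.array([(p[0]-d["cx"])/d["fx"],(p[1]-d["cy"])/d["fy"],1]);return c,v/np.linalg.norm(v)
                     ~^^^
TypeError: 'NoneType' object is not subscriptable
```

```bash
python3 - <<'E'
from h import *
S=optics.get_image("scene");T=optics.get_image("top")
def crop(d,x0,y0,x1,y1,f):return cv2.resize(d["pixels"][y0:y1,x0:x1,::-1],None,fx=f,fy=f,interpolation=cv2.INTER_CUBIC)
cv2.imwrite("pics/ct.png",crop(T,220,150,460,250,3.3));cv2.imwrite("pics/cs.png",crop(S,200,140,460,330,3))
RANGE["white"]=[((0,0,190),(180,60,255))]
for n,col,t,s,z,w in[("kb","blue",(339,216),(323,234),104,7),("kg","green",(340,202),(331,224),104,7)]:
    a,na,pa=blob(T,col,t,w);b,nb,pb=blob(S,col,s,w)
    print(n,a,na,b,nb,plane(T,a,z),plane(S,b,z),*tri(T,a,S,b))
for n,col,t,s in[("red","red",(432,225),(423,305)),("lime","lime",(432,194),(438,275)),("blue","blue",(412,167),(428,242)),("white","white",(400,197),(399,260))]:
    a,na,pa=blob(T,col,t,11);b,nb,pb=blob(S,col,s,15);print(n,a,na,b,nb,None if a is None else plane(T,a,40))
    a,na,pa=blob(T,"black",t,11);b,nb,pb=blob(S,"black",(s[0],s[1]-8),13);print(n,a,na,b,nb,None if a is None else plane(T,a,64),None if b is None else plane(S,b,60))
E
```

```text
kb [338.3 215.6] 59 [323.  232.3] 62 [463. -44. 104.] [458.7 -48.2 104. ] [463.4 -44.7  96.3] 1.0751949455603356
kg [338.8 202.3] 51 [331.8 222. ] 61 [508.3 -45.8 104. ] [504.2 -49.7 104. ] [508.9 -46.5  96.9] 0.9829465458583327
red [432.5 224.8] 113 [424.6 303.3] 178 [ 430.2 -379.7   40. ]
red [425.2 223.7] 49 [415.7 304.9] 37 [ 434.1 -348.5   64. ] [ 416.4 -357.3   60. ]
lime [431.6 193.6] 121 [439.5 272.5] 159 [ 540.7 -378.6   40. ]
lime [424.  194.4] 42 [436.7 276.2] 74 [ 536.7 -346.    64. ] [ 526.3 -371.5   60. ]
blue [412.3 166.4] 110 [430.6 238.1] 122 [ 638.3 -311.3   40. ]
blue [406.5 168.6] 57 [428.4 242.7] 99 [ 627.5 -285.9   64. ] [ 620.1 -309.5   60. ]
white None 0 [402.4 255.9] 415 None
white [392.2 196.9] 25 [398.1 261.2] 69 [ 528.3 -234.6   64. ] [ 514.2 -262.3   60. ]
```

View pics/ct.png

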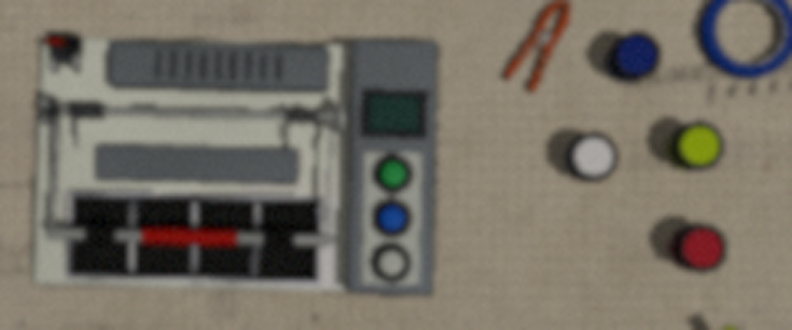

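View pics/cs.png

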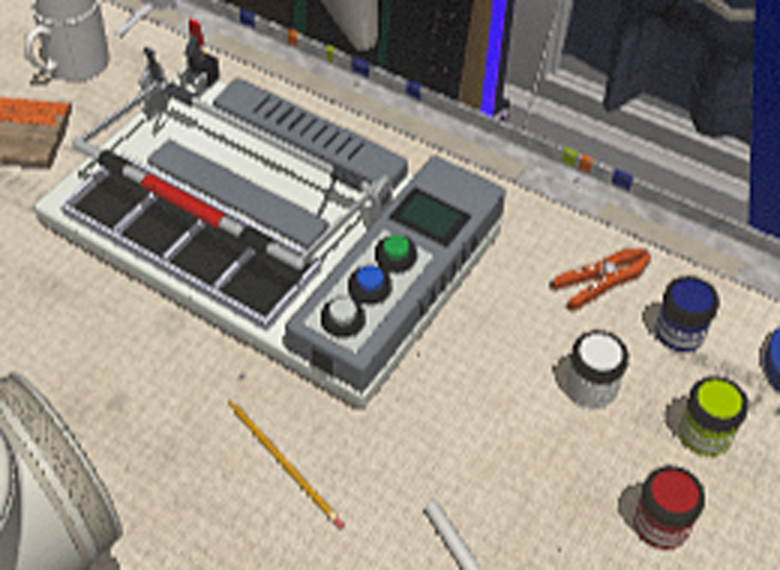

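The crops confirm four small jars (blue, white, lime, red), each with a coloured lid disc. The bail is shut with the sleeve centred on the bay row. The catch is at the left rear. Next I'll measure subpixel: heading from the keys and sleeve, jars from the lid discs.

```bash
cat >> h.py <<'E'
def disc(d,col,c,w=7):  # centroid of colour blob nearest the guess, small window
    return blob(d,col,c,w)[0]
JT={"red":"red","lime":"lime","blue":"blue","white":"white"}
def jar(T,col,g,z=64):
    R=RANGE["white"]; 
    if col=="white":
        RANGE["white"]=[((0,0,140),(180,40,255))]
    a,n,p=blob(T,col,g,10); RANGE["white"]=R
    return a,n,plane(T,a,z)
E
python3 - <<'E'
from h import *
S=optics.get_image("scene");T=optics.get_image("top")
RANGE["white"]=[((0,0,190),(180,60,255))]
for n,t,s in[("red",(432,225),(424,304)),("lime",(432,194),(439,274)),("blue",(412,167),(430,240)),("white",(399.5,197),(400,257))]:
    x,y=map(int,t);g=T["pixels"][y-2:y+3,x-2:x+3].reshape(-1,3).mean(0)
    a,na,Xa=jar(T,n,t)
    b,nb,pb=blob(S,n,s,7)
    print(n,g,a,na,Xa,b,nb,plane(S,b,64))
# sleeve line and bay mid: column-wise red centroid
for d,c,w in((T,(277,221),22),(S,(260,206),22)):
    _,_,p=blob(d,"red",c,w);print(cv2.fitLine(p,cv2.DIST_L2,0,.01,.01).ravel(),p.min(0),p.max(0))
g=cv2.cvtColor(T["pixels"],cv2.COLOR_RGB2GRAY)
print(g[218:240,330:347])
E
```

```text
red [126.4  26.4  34.5] [432.4 224.7] 113 [ 430.6 -373.6   64. ] [424.4 303.4] 172 [ 430.  -374.7   64. ]
lime [127.4 146.8  16. ] [431.6 193.5] 119 [ 539.5 -372.8   64. ] [439.3 272.6] 153 [ 538.2 -373.6   64. ]
blue [20.2 32.1 86.1] [412.3 166.4] 110 [ 635.4 -306.4   64. ] [430.6 238.1] 121 [ 636.1 -309.2   64. ]
white [168.7 165.9 162.2] [399.5 196.9] 81 [ 528.  -260.2   64. ] [399.9 257. ] 120 [ 527.  -261.1   64. ]
[  1.    0.  276.7 221.4] [263. 219.] [291. 224.]
[  0.9   0.5 260.3 206.3] [247. 198.] [274. 215.]
[[124 133 114  78  43  35  42  51  57  60  57  47  47  70 107 134 139]
 [125 137 127 102  69  44  40  43  47  45  45  44  56  90 123 138 135]
 [123 138 140 127 104  76  56  48  44  44  54  64  84 111 134 139 133]
 [124 139 143 139 127 110  89  77  73  74  88 103 119 134 142 142 132]
 [120 140 145 144 139 128 112 103 102 105 111 129 135 143 145 144 129]
 [124 140 143 138 134 116 100  90  87  95 107 123 138 144 145 143 131]
 [127 141 134 123 106  84  64  55  58  63  74  96 120 138 145 142 131]
 [128 135 125  95  70  52  50  58  65  67  62  69  94 121 137 141 133]
 [129 13
[... 286 characters left out ...]
 95  58  65 102 131 142 144 147 143 127  92  75 104 129 132]
 [130 131 105  67  56  90 120 135 144 144 136 114  81  79 112 134 132]
 [129 136 116  81  54  66  94 117 127 124 112  87  70  90 123 139 133]
 [132 140 129 107  78  60  67  85  94  92  76  66  80 112 134 140 133]
 [128 138 137 124 110  91  73  69  67  70  73  84 107 130 142 142 134]
 [120 129 127 125 121 113 102  90  81  84  95 108 124 134 136 135 127]
 [103 110 111 108 110 111 104  98  91  94 100 111 116 118 116 115 110]
 [ 90  91  91  91  92  95  93  91  89  90  94  96  98  96  96  95  95]
 [ 90  90  89  90  87  85  83  82  81  82  83  88  89  91  91  91  92]
 [107 111 111 110 106  97  93  89  91  92  94  95 101 103 101 103 103]]
```

```bash
python3 - <<'E'
from h import *
S=optics.get_image("scene");T=optics.get_image("top")
ang=lambda p,q:np.degrees(np.arctan2((q-p)[1],(q-p)[0]))
for d,c,w in((T,(277,221),22),(S,(260,206),22)):
    _,_,p=blob(d,"red",c,w);f=cv2.fitLine(p,cv2.DIST_L2,0,.01,.01).ravel().astype(float)
    A=plane(d,f[2:]-14*f[:2],100);B=plane(d,f[2:]+14*f[:2],100);print("sleeve yaw",ang(B,A)-90,f[:2]*100)
# long edges of white chassis in top: bright-> table transitions are weak; use grey vents/housing via Hough
g=cv2.cvtColor(T["pixels"],cv2.COLOR_RGB2GRAY);L=cv2.createLineSegmentDetector().detect(g[150:245,222:360])[0].reshape(-1,4)+[222,150,222,150]
for l in L:
    if np.hypot(l[2]-l[0],l[3]-l[1])>25:
        A=plane(T,l[:2],60);B=plane(T,l[2:],60);a=ang(A,B);print(l,np.linalg.norm(B-A),(a+45)%90-45)
print("keyw",plane(T,(338.4,229.2),104))
E
```

```text
sleeve yaw -2.9714911568291456 [99.9  4.8]
sleeve yaw -1.6951427015576712 [87.8 47.9]
[313.9 234.2 242.6 232.5] 249.13594476730003 -1.5560191881047274
[248.9 208.9 286.4 209.1] 131.49689580542736 -0.5413901277500202
[287.6 209.6 315.1 210.3] 96.52558520808336 -1.6970411288181424
[302.6 185.6 242.6 185.1] 210.83381067564653 -0.7469858467206336
[317.6 177.7 252.7 176.5] 228.56230556727527 -1.297197526203405
[307.6 205.1 250.1 203.7] 201.7180582304682 -1.5809894596005734
[248.9 192.5 305.1 194.2] 197.62713134568398 -1.8941358218554996
[237.6 183.1 236.6 213.2] 105.57454462838378 -1.6307709493404445
[258.9 180.7 295.1 181.6] 127.49942994898302 -1.525489559933888
[290.  162.5 317.7 161.6] 97.40927459733817 1.6933952059081179
[316.4 160.7 350.1 160.7] 118.91786381286622 -0.27932870915800834
[253.8 160.5 291.5 162.3] 132.83924344688774 -2.888070301614732
[346.8 234.4 347.8 196.8] 131.23057867358594 -1.8115222646096143
[351.6 164.4 351.4 238.1] 258.86005412222 -0.6105269582041615
[328.6 190.6 328.1 235.6] 157.4685800664492 -0.8711975141770552
[231.2 189.4 230.4 234.4] 157.55656570914348 -0.5860377557465881
keyw [416.9 -44.  104. ]
```

Request:
{"api": "servo_tool", "payload": {"jaw": 45, "moves": [{"translation": [29.4, -48, 0], "rot": [0, 0, -0.145]}, {"translation": [29.4, -48, 0], "rot": [0, 0, -0.145]}, {"translation": [29.4, -48, 0], "rot": [0, 0, -0.145]}, {"translation": [29.4, -48, 0], "rot": [0, 0, -0.145]}, {"translation": [29.4, -48, 0], "rot": [0, 0, -0.145]}]}}

```text
clock: 1.12
position: [327.6, 357.1, 214.8]
eef_rot: [[-0.522, 0.853, 0.001], [0.853, 0.522, 0.0], [0.0, 0.001, -1.0]]
wrist_force: [-0.2, 1.0, 0.4]
opening: 45.8
grip_force: 0.0
```

Request:
{"api": "servo_tool", "payload": {"moves": [{"translation": [29.4, -48, 0], "rot": [0, 0, -0.145]}, {"translation": [29.4, -48, 0], "rot": [0, 0, -0.145]}, {"translation": [29.4, -48, 0], "rot": [0, 0, -0.145]}, {"translation": [29.4, -48, 0], "rot": [0, 0, -0.147]}, {"translation": [0, 0, 0], "rot": [0, 0, 0]}]}}

```text
clock: 1.75
position: [446.0, 163.8, 214.8]
eef_rot: [[0.034, 0.999, 0.001], [0.999, -0.034, -0.0], [-0.0, 0.001, -1.0]]
wrist_force: [-0.9, -0.2, -0.2]
opening: 45.0
grip_force: 0.0
```

```bash
python3 - <<'E'
from h import *
s=sense();print(s["clock"],s["position"],s["eef_rot"]*1000,s["joint_pos"],s["opening"])
T=optics.get_image("top")
print("front rim mid",plane(T,(278.25,233.35),54))
E
```

```text
1.75 [446.  163.8 214.8] [[   34.2   999.4     0.9]
 [  999.4   -34.2    -0.3]
 [   -0.3     0.9 -1000. ]] [ 20.    6.7 111.4  -0.   61.9  22. ] 45.00349549340368
front rim mid [402.3 164.9  54. ]
```

Request:
{"api": "servo_tool", "payload": {"moves": [{"translation": [-0.5, 0.7, -44.6], "rot": [0, 0, 0.002]}, {"translation": [-0.5, 0.7, -44.6], "rot": [0, 0, 0.002]}, {"translation": [-0.5, 0.6, -40], "rot": [0, 0, 0.002]}, {"translation": [0, 0, -4.6], "rot": [0, 0, 0]}, {"translation": [0, 0, 0], "rot": [0, 0, 0]}]}}

```text
clock: 2.42
position: [443.0, 169.5, 81.5]
eef_rot: [[0.02, 1.0, 0.0], [1.0, -0.02, 0.0], [0.0, 0.0, -1.0]]
wrist_force: [0.4, 0.1, 0.5]
opening: 45.0
grip_force: 0.0
```

Request:
{"api": "servo_tool", "payload": {"jaw": 0, "moves": [{"translation": [0, 0, 0], "rot": [0, 0, 0]}, {"translation": [0, 0, 0], "rot": [0, 0, 0]}, {"translation": [0, 0, 0], "rot": [0, 0, 0]}, {"translation": [0, 0, 0], "rot": [0, 0, 0]}, {"translation": [0, 0, 0], "rot": [0, 0, 0]}]}}

```text
clock: 3.05
position: [444.3, 168.8, 81.5]
eef_rot: [[0.022, 1.0, 0.003], [1.0, -0.022, 0.001], [0.001, 0.003, -1.0]]
wrist_force: [4.8, -1.4, 5.5]
opening: 16.2
grip_force: 30.0
```

Request:
{"api": "servo_tool", "payload": {"moves": [{"translation": [3.6, -0.1, 19.2], "rot": [0, 0, 0]}, {"translation": [6.5, -0.2, 18.3], "rot": [0, 0, 0]}, {"translation": [9.2, -0.3, 17.2], "rot": [0, 0, 0]}, {"translation": [11.7, -0.3, 15.6], "rot": [0, 0, 0]}, {"translation": [13.7, -0.4, 13.7], "rot": [0, 0, 0]}]}}

```text
clock: 3.68
position: [481.1, 167.5, 163.3]
eef_rot: [[0.023, 1.0, -0.014], [1.0, -0.023, -0.0], [-0.0, -0.014, -1.0]]
wrist_force: [-20.0, 7.8, 7.7]
opening: 16.4
grip_force: 30.0
```

```bash
python3 - <<'E'
from h import *
s=sense();print(s["clock"],s["position"],s["wrist_force"],s["opening"],s["grip_force"])
S=optics.get_image("scene");T=optics.get_image("top")
X=s["position"]+[0,0,19];print(proj(T,X),proj(S,X))
print(blob(T,"red",proj(T,X),22)[:2],blob(S,"red",proj(S,X),22)[:2])
E
```

```text
3.675 [481.1 167.5 163.3] [-20.    7.8   7.7] 16.374673602407395 30.01875936985016
[274. 210.] [264.5 179.1]
(None, 0) (array([272.4, 184.4]), 71)
```

Request:
{"api": "servo_tool", "payload": {"moves": [{"translation": [0, 0, 0], "rot": [0, 0, 0]}, {"translation": [0, 0, 0], "rot": [0, 0, 0]}]}}

```text
clock: 4.03
position: [481.1, 167.5, 163.4]
eef_rot: [[0.023, 1.0, -0.013], [1.0, -0.023, 0.0], [-0.0, -0.013, -1.0]]
wrist_force: [-18.2, 5.9, 10.3]
opening: 15.9
grip_force: 30.0
```

Request:
{"api": "servo_tool", "payload": {"moves": [{"translation": [-3, 0, 3], "rot": [0, 0, 0]}, {"translation": [0, 0, 0], "rot": [0, 0, 0]}]}}

```text
clock: 4.28
position: [483.4, 167.5, 166.2]
eef_rot: [[0.022, 1.0, -0.002], [1.0, -0.022, 0.0], [0.0, -0.002, -1.0]]
wrist_force: [4.1, 3.6, -13.8]
opening: 16.2
grip_force: 30.0
```

Request:
{"api": "servo_tool", "payload": {"moves": [{"translation": [7.9, -0.2, 5.7], "rot": [0, 0, 0]}, {"translation": [7.9, -0.2, 5.7], "rot": [0, 0, 0]}, {"translation": [0, 0, 0], "rot": [0, 0, 0]}]}}

```text
clock: 4.65
position: [496.4, 167.2, 177.9]
eef_rot: [[0.023, 1.0, -0.009], [1.0, -0.023, 0.0], [-0.0, -0.009, -1.0]]
wrist_force: [-10.3, 5.3, 1.7]
opening: 15.8
grip_force: 30.0
```

```bash
python3 - <<'E'
from h import *
s=sense();print(s["clock"],s["position"],s["wrist_force"],s["opening"],s["grip_force"])
S=optics.get_image("scene");T=optics.get_image("top")
c=S["pixels"][130:260,190:370,::-1];c2=T["pixels"][150:250,220:360,::-1]
cv2.imwrite("pics/d.png",cv2.resize(c,None,fx=4.4,fy=4.4,interpolation=cv2.INTER_CUBIC))
X=s["position"]+[0,0,19];print(proj(S,X))
E
```

```text
4.65 [496.4 167.2 177.9] [-10.3   5.3   1.7] 15.75434426278335 30.013873279094696
[267.3 172.4]
```

View pics/d.png

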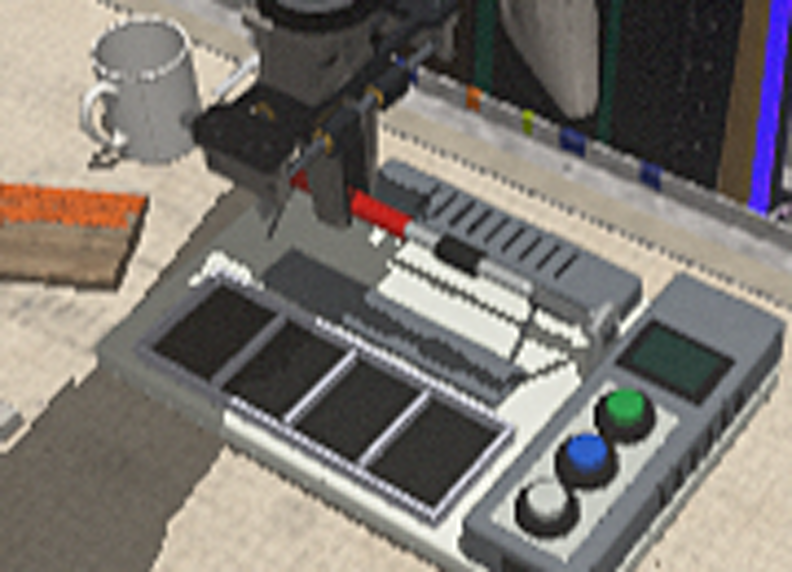

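Request:
{"api": "servo_tool", "payload": {"moves": [{"translation": [16.3, -0.5, 9], "rot": [0, 0, 0]}, {"translation": [18, -0.5, 7.2], "rot": [0, 0, 0]}, {"translation": [19, -0.5, 4.5], "rot": [0, 0, 0]}, {"translation": [0, 0, 0], "rot": [0, 0, 0]}]}}

```text
clock: 5.25
position: [552.0, 165.4, 200.2]
eef_rot: [[0.023, 1.0, -0.005], [1.0, -0.023, -0.0], [-0.0, -0.005, -1.0]]
wrist_force: [-8.6, 0.7, 13.4]
opening: 16.1
grip_force: 30.0
```

Request:
{"api": "servo_tool", "payload": {"moves": [{"translation": [13, -0.4, 1.5], "rot": [0, 0, 0]}, {"translation": [13, -0.4, 0.2], "rot": [0, 0, 0]}, {"translation": [13, -0.4, -1.2], "rot": [0, 0, 0]}, {"translation": [0, 0, 0], "rot": [0, 0, 0]}]}}

```text
clock: 5.75
position: [590.7, 164.0, 199.8]
eef_rot: [[0.022, 1.0, -0.005], [1.0, -0.022, -0.0], [-0.001, -0.005, -1.0]]
wrist_force: [-6.4, -0.7, 6.4]
opening: 16.1
grip_force: 30.0
```

Request:
{"api": "servo_tool", "payload": {"moves": [{"translation": [9, -0.3, -1.6], "rot": [0, 0, 0]}, {"translation": [6, -0.2, -1.5], "rot": [0, 0, 0]}, {"translation": [4, -0.1, -1.2], "rot": [0, 0, 0]}, {"translation": [0, 0, 0], "rot": [0, 0, 0]}]}}

```text
clock: 6.25
position: [609.0, 163.5, 195.3]
eef_rot: [[0.022, 1.0, -0.006], [1.0, -0.022, -0.0], [-0.001, -0.006, -1.0]]
wrist_force: [-6.7, 0.6, 5.5]
opening: 16.3
grip_force: 30.0
```

Request:
{"api": "servo_tool", "payload": {"moves": [{"translation": [4, -0.1, -1.2], "rot": [0, 0, 0]}, {"translation": [0, 0, 0], "rot": [0, 0, 0]}]}}

```text
clock: 6.5
position: [613.2, 163.3, 194.4]
eef_rot: [[0.022, 1.0, -0.006], [1.0, -0.022, -0.001], [-0.001, -0.006, -1.0]]
wrist_force: [-6.9, 0.3, 6.2]
opening: 16.0
grip_force: 30.0
```

```bash
python3 - <<'E'
from h import *
s=sense();print(s["clock"],s["position"],s["wrist_force"],s["opening"],s["grip_force"])
S=optics.get_image("scene")
X=s["position"]+[0,0,19];p=proj(S,X);print(p,blob(S,"red",p,22)[:2])
c=S["pixels"][120:220,190:340,::-1]
cv2.imwrite("pics/e.png",cv2.resize(c,None,fx=5,fy=5,interpolation=cv2.INTER_CUBIC))
E
```

```text
6.5 [613.2 163.3 194.4] [-6.9  0.3  6.2] 16.023703923300406 30.003954470157623
[291.2 146.4] (array([299.1, 150.9]), 69)
```

View pics/e.png

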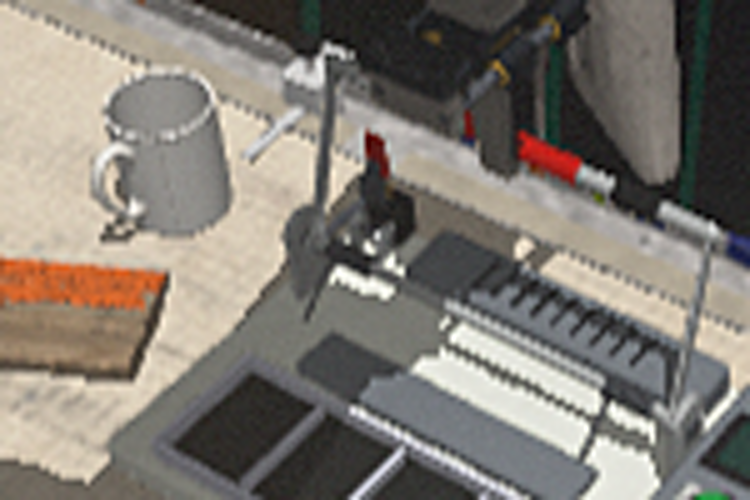

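The picture shows the bail nearly upright, with the sleeve near (291,146) and the horn by the catch. I'll push gently to the end stop so it surely clicks.

Request:
{"api": "servo_tool", "payload": {"moves": [{"translation": [3, -0.1, -1], "rot": [0, 0, 0]}, {"translation": [0, 0, 0], "rot": [0, 0, 0]}]}}

```text
clock: 6.8
position: [616.2, 163.2, 193.5]
eef_rot: [[0.022, 1.0, -0.005], [1.0, -0.022, -0.0], [-0.001, -0.005, -1.0]]
wrist_force: [-6.6, -0.5, 7.1]
opening: 15.7
grip_force: 30.0
```

Request:
{"api": "servo_tool", "payload": {"moves": [{"translation": [3, -0.1, -1], "rot": [0, 0, 0]}, {"translation": [0, 0, 0], "rot": [0, 0, 0]}]}}

```text
clock: 7.05
position: [619.2, 163.1, 192.5]
eef_rot: [[0.022, 1.0, -0.006], [1.0, -0.022, -0.0], [-0.001, -0.005, -1.0]]
wrist_force: [-6.2, -0.1, 6.6]
opening: 16.0
grip_force: 30.0
```

Request:
{"api": "servo_tool", "payload": {"moves": [{"translation": [2, 0, -0.7], "rot": [0, 0, 0]}, {"translation": [0, 0, 0], "rot": [0, 0, 0]}]}}

```text
clock: 7.3
position: [620.3, 163.1, 192.0]
eef_rot: [[0.022, 1.0, -0.007], [1.0, -0.022, -0.001], [-0.001, -0.007, -1.0]]
wrist_force: [-11.3, -0.8, 10.9]
opening: 15.9
grip_force: 30.0
```

Request:
{"api": "servo_tool", "payload": {"moves": [{"translation": [2, 0, -0.7], "rot": [0, 0, 0]}, {"translation": [0, 0, 0], "rot": [0, 0, 0]}]}}

```text
clock: 7.55
position: [620.4, 163.1, 191.8]
eef_rot: [[0.022, 1.0, -0.011], [1.0, -0.022, -0.001], [-0.001, -0.011, -1.0]]
wrist_force: [-20.5, -0.5, 19.9]
opening: 15.9
grip_force: 30.0
```

Request:
{"api": "servo_tool", "payload": {"moves": [{"translation": [-5, 0.1, 2], "rot": [0, 0, 0]}, {"translation": [-5, 0.1, 2], "rot": [0, 0, 0]}, {"translation": [-4, 0.1, 1.3], "rot": [0, 0, 0]}, {"translation": [0, 0, 0], "rot": [0, 0, 0]}]}}

```text
clock: 8.05
position: [610.1, 163.4, 195.7]
eef_rot: [[0.022, 1.0, -0.003], [1.0, -0.022, -0.001], [-0.001, -0.003, -1.0]]
wrist_force: [-6.2, -0.7, -6.0]
opening: 16.0
grip_force: 30.0
```

Request:
{"api": "servo_tool", "payload": {"moves": [{"translation": [-2, 0, 0.6], "rot": [0, 0, 0]}, {"translation": [0, 0, 0], "rot": [0, 0, 0]}]}}

```text
clock: 8.3
position: [608.5, 163.4, 196.3]
eef_rot: [[0.022, 1.0, -0.003], [1.0, -0.022, -0.0], [-0.001, -0.003, -1.0]]
wrist_force: [-5.6, -0.1, -7.7]
opening: 15.8
grip_force: 30.0
```

Request:
{"api": "servo_tool", "payload": {"moves": [{"translation": [-1, 0, 0.3], "rot": [0, 0, 0]}, {"translation": [0, 0, 0], "rot": [0, 0, 0]}]}}

```text
clock: 8.55
position: [607.6, 163.4, 196.6]
eef_rot: [[0.022, 1.0, -0.003], [1.0, -0.022, -0.0], [-0.001, -0.003, -1.0]]
wrist_force: [-5.3, 0.8, -7.7]
opening: 15.9
grip_force: 30.0
```

Request:
{"api": "servo_tool", "payload": {"moves": [{"translation": [-1.5, 0, 0], "rot": [0, 0, 0]}, {"translation": [0, 0, 0], "rot": [0, 0, 0]}]}}

```text
clock: 8.8
position: [606.5, 163.5, 197.0]
eef_rot: [[0.022, 1.0, -0.002], [1.0, -0.022, -0.0], [-0.0, -0.002, -1.0]]
wrist_force: [-5.3, -0.7, -9.7]
opening: 15.7
grip_force: 30.0
```

Request:
{"api": "servo_tool", "payload": {"moves": [{"translation": [-1.5, 0, 0], "rot": [0, 0, 0]}, {"translation": [0, 0, 0], "rot": [0, 0, 0]}]}}

```text
clock: 9.05
position: [605.4, 163.5, 197.3]
eef_rot: [[0.022, 1.0, -0.001], [1.0, -0.022, -0.0], [-0.0, -0.001, -1.0]]
wrist_force: [-4.2, 0.7, -10.3]
opening: 16.1
grip_force: 30.0
```

Request:
{"api": "servo_tool", "payload": {"moves": [{"translation": [-1, 0, 0], "rot": [0, 0, 0]}, {"translation": [0, 0, 0], "rot": [0, 0, 0]}]}}

```text
clock: 9.3
position: [604.8, 163.5, 197.5]
eef_rot: [[0.022, 1.0, 0.0], [1.0, -0.022, -0.0], [-0.0, 0.0, -1.0]]
wrist_force: [-2.8, 0.1, -11.6]
opening: 16.2
grip_force: 30.0
```

Request:
{"api": "servo_tool", "payload": {"moves": [{"translation": [-1, 0, 0.5], "rot": [0, 0, 0]}, {"translation": [0, 0, 0], "rot": [0, 0, 0]}]}}

```text
clock: 9.55
position: [604.0, 163.6, 197.8]
eef_rot: [[0.022, 1.0, 0.001], [1.0, -0.022, 0.0], [0.0, 0.001, -1.0]]
wrist_force: [1.7, 0.7, -18.0]
opening: 16.1
grip_force: 30.0
```

Request:
{"api": "servo_tool", "payload": {"moves": [{"translation": [-1, 0, 0], "rot": [0, 0, 0]}, {"translation": [0, 0, 0], "rot": [0, 0, 0]}]}}

```text
clock: 9.8
position: [603.3, 163.7, 198.1]
eef_rot: [[0.022, 1.0, 0.001], [1.0, -0.022, 0.0], [0.0, 0.001, -1.0]]
wrist_force: [5.3, 1.6, -19.6]
opening: 16.2
grip_force: 30.0
```

Request:
{"api": "servo_tool", "payload": {"moves": [{"translation": [1, 0, -2.5], "rot": [0, 0, 0]}, {"translation": [0, 0, 0], "rot": [0, 0, 0]}]}}

```text
clock: 10.05
position: [604.6, 163.6, 197.6]
eef_rot: [[0.022, 1.0, 0.002], [1.0, -0.022, 0.0], [0.0, 0.002, -1.0]]
wrist_force: [-1.4, -1.7, 2.4]
opening: 15.9
grip_force: 30.0
```

Request:
{"api": "servo_tool", "payload": {"jaw": 25, "moves": [{"translation": [0, 0, 0], "rot": [0, 0, 0]}, {"translation": [0, 0, 0], "rot": [0, 0, 0]}, {"translation": [0, 0, 0], "rot": [0, 0, 0]}]}}

```text
clock: 10.42
position: [603.8, 163.7, 195.9]
eef_rot: [[0.022, 1.0, 0.0], [1.0, -0.022, 0.0], [0.0, 0.0, -1.0]]
wrist_force: [-1.0, 0.4, -0.0]
opening: 25.1
grip_force: 0.0
```

```bash
python3 - <<'E'
from h import *
s=sense();print(s["position"],s["wrist_force"],s["opening"],s["grip_force"])
S=optics.get_image("scene")
X=np.array([605.5,161.5,211.]);p=proj(S,X);print(p,blob(S,"red",p,22)[:2])
E
```

```text
[603.8 163.7 195.9] [-1.   0.4 -0. ] 25.092490071103988 0.0
[290.3 148.6] (array([296.9, 151.6]), 78)
```

Request:
{"api": "servo_tool", "payload": {"jaw": 50, "moves": [{"translation": [0, 0, 0], "rot": [0, 0, 0]}, {"translation": [0, 0, 0], "rot": [0, 0, 0]}, {"translation": [0, 0, 0], "rot": [0, 0, 0]}, {"translation": [0, 0, 30], "rot": [0, 0, 0]}, {"translation": [0, 0, 40], "rot": [0, 0, 0]}]}}

```text
clock: 11.1
position: [603.0, 163.4, 265.4]
eef_rot: [[0.022, 1.0, -0.002], [1.0, -0.022, -0.001], [-0.001, -0.002, -1.0]]
wrist_force: [0.4, 0.2, 0.4]
opening: 49.9
grip_force: 0.0
```

Request:
{"api": "servo_tool", "payload": {"jaw": 85, "moves": [{"translation": [-40, -40, 0], "rot": [0, 0, 0]}, {"translation": [-20, -50, 0], "rot": [0, 0, 0]}, {"translation": [-20, -50, 0], "rot": [0, 0, 0]}, {"translation": [0, 0, 0], "rot": [0, 0, 0]}]}}

```text
clock: 11.6
position: [522.4, 21.1, 266.0]
eef_rot: [[0.025, 1.0, -0.0], [1.0, -0.025, -0.001], [-0.001, -0.0, -1.0]]
wrist_force: [0.3, -0.1, 0.1]
opening: 84.6
grip_force: 0.0
```

```bash
cat >> h.py <<'E'
def look(tag=None):
    T=optics.get_image("top");S=optics.get_image("scene");s=sense()
    print(s["clock"],s["position"],s["wrist_force"],s["opening"])
    p=proj(S,np.array([605.5,161.5,211.]));print("bar exp",p,"got",blob(S,"red",p,22)[:2])
    return T,S
def jars(T,S,g):
    for n,t in g.items():
        X=np.array([t[0],t[1],64.])
        try:print(n,"top",plane(T,jar(T,n,proj(T,X))[0],64),"scene",plane(S,blob(S,n,proj(S,X),7)[0],64))
        except Exception as e:print(n,"lost")
E
python3 - <<'E'
from h import *
T,S=look();jars(T,S,dict(red=(430,-374),lime=(539,-373),blue=(636,-308),white=(528,-260)))
E
```

```text
11.7 [523.9  23.5 266. ] [ 0.5 -0.7  0.8] 84.97117367363902
bar exp [290.3 148.6] got (array([279.4, 144. ]), 25)
red top [ 430.4 -373.8   64. ] scene [ 430.3 -374.5   64. ]
lime top [ 539.1 -372.8   64. ] scene [ 538.7 -373.5   64. ]
blue top [ 635.1 -306.3   64. ] scene [ 636.2 -309.    64. ]
white top [ 528.1 -260.3   64. ] scene [ 527.2 -261.    64. ]
```

```bash
python3 - <<'E'
from h import *
from scipy.signal import find_peaks
T,S=look()
for x in (420,435,455,470):
    A=proj(T,np.array([x+4,310,52.]));B=proj(T,np.array([x-4,20,52.]))
    t=np.linspace(0,1,581);g=cv2.cvtColor(T["pixels"],cv2.COLOR_RGB2GRAY).astype(np.float32)
    P=(A+(B-A)*t[:,None]).astype(np.float32)
    v=cv2.remap(g,P[:,:1],P[:,1:],cv2.INTER_LINEAR).ravel()
    pk,_=find_peaks(v,prominence=15);print(x,310-290*t[pk],v[pk])
for y in(100,133,199,230):
    A=proj(T,np.array([360,y+2,52.]));B=proj(T,np.array([520,y-2,52.]));t=np.linspace(0,1,321);P=(A+(B-A)*t[:,None]).astype(np.float32)
    v=cv2.remap(g,P[:,:1],P[:,1:],cv2.INTER_LINEAR).ravel();d=np.where(v<60)[0];print(y,360+.5*d.min(),360+.5*d.max())
E
```

```text
11.8 [524.3  24.3 265.8] [-0.4  0.9  0. ] 85.21700301432048
bar exp [290.3 148.6] got (array([279.4, 143.9]), 25)
420 [229.5 166.  102.5] [ 52.2  43.4 128.1]
435 [229.5 162.5  99.5] [ 49.2  44.  128.5]
455 [232.5 162.5 109.5] [ 54.3  52.  128.3]
470 [229.5 166.  113. ] [ 40.9  49.8 128.7]Traceback (most recent call last):
  File "<stdin>", line 12, in <module>
    return umr_minimum(a, axis, None, out, keepdims, initial, where)
ValueError: zero-size array to reduction operation minimum which has no identity
```

Request:
{"api": "servo_tool", "payload": {"moves": [{"translation": [0.7, -57, 0], "rot": [0, 0, 0]}, {"translation": [0.7, -57, 0], "rot": [0, 0, 0]}, {"translation": [0.7, -57, 0], "rot": [0, 0, 0]}, {"translation": [0.7, -57, 0], "rot": [0, 0, 0]}, {"translation": [0.7, -57, 0], "rot": [0, 0, 0]}]}}

```text
clock: 12.42
position: [528.2, -262.3, 265.5]
eef_rot: [[0.02, 1.0, 0.0], [1.0, -0.02, 0.0], [0.0, 0.0, -1.0]]
wrist_force: [0.1, 0.2, 0.6]
opening: 85.1
grip_force: 0.0
```

Request:
{"api": "servo_tool", "payload": {"moves": [{"translation": [0, 0, -55], "rot": [0, 0, 0]}, {"translation": [0, 0, -55], "rot": [0, 0, 0]}, {"translation": [0, 0, -45], "rot": [0, 0, 0]}, {"translation": [0, 0, 0], "rot": [0, 0, 0]}, {"translation": [0, 0, 0], "rot": [0, 0, 0]}]}}

```text
clock: 13.05
position: [528.7, -261.3, 112.0]
eef_rot: [[0.021, 1.0, 0.001], [1.0, -0.021, -0.001], [-0.001, 0.001, -1.0]]
wrist_force: [-0.8, -0.2, -0.3]
opening: 85.2
grip_force: 0.0
```

Request:
{"api": "servo_tool", "payload": {"moves": [{"translation": [-0.5, 0.3, -45], "rot": [0, 0, 0]}, {"translation": [-0.5, 0.3, -42], "rot": [0, 0, 0]}, {"translation": [0, 0, -4], "rot": [0, 0, 0]}, {"translation": [0, 0, 0], "rot": [0, 0, 0]}]}}

```text
clock: 13.55
position: [527.8, -261.4, 21.8]
eef_rot: [[0.022, 1.0, 0.002], [1.0, -0.022, -0.001], [-0.001, 0.002, -1.0]]
wrist_force: [0.3, 0.9, 0.2]
opening: 85.2
grip_force: 0.0
```

Request:
{"api": "servo_tool", "payload": {"jaw": 30, "moves": [{"translation": [0, 0, 0], "rot": [0, 0, 0]}, {"translation": [0, 0, 0], "rot": [0, 0, 0]}, {"translation": [0, 0, 0], "rot": [0, 0, 0]}, {"translation": [0, 0, 0], "rot": [0, 0, 0]}, {"translation": [0, 0, 20], "rot": [0, 0, 0]}]}}

```text
clock: 14.18
position: [524.9, -260.2, 38.6]
eef_rot: [[0.022, 1.0, -0.003], [1.0, -0.022, 0.001], [0.001, -0.003, -1.0]]
wrist_force: [0.6, -0.2, -0.8]
opening: 51.3
grip_force: 30.0
```

Request:
{"api": "servo_tool", "payload": {"moves": [{"translation": [-10, 0, 50], "rot": [0, 0, 0]}, {"translation": [-24, 20, 50], "rot": [0, 0, 0]}, {"translation": [-24, 30, 40], "rot": [0, 0, 0]}, {"translation": [-22, 50, 5], "rot": [0, 0, 0]}, {"translation": [0, 50, 0], "rot": [0, 0, 0]}]}}

```text
clock: 14.8
position: [444.7, -109.8, 185.4]
eef_rot: [[0.024, 1.0, 0.001], [1.0, -0.024, -0.0], [-0.0, 0.001, -1.0]]
wrist_force: [1.2, 0.3, -0.4]
opening: 51.6
grip_force: 30.0
```

Request:
{"api": "servo_tool", "payload": {"moves": [{"translation": [0, 53, 0], "rot": [0, 0, 0]}, {"translation": [0, 53, 0], "rot": [0, 0, 0]}, {"translation": [0, 53, 0], "rot": [0, 0, 0]}, {"translation": [0, 53, 0], "rot": [0, 0, 0]}, {"translation": [0, 53, 0], "rot": [0, 0, 0]}]}}

```text
clock: 15.42
position: [445.7, 155.8, 184.6]
eef_rot: [[0.022, 1.0, -0.0], [1.0, -0.022, -0.0], [-0.0, -0.0, -1.0]]
wrist_force: [0.1, -0.0, -1.2]
opening: 51.4
grip_force: 30.0
```

Request:
{"api": "servo_tool", "payload": {"moves": [{"translation": [1, 53, 0], "rot": [0, 0, 0]}, {"translation": [1, 53, 0], "rot": [0, 0, 0]}, {"translation": [0, 0, 0], "rot": [0, 0, 0]}, {"translation": [0, 0, 0], "rot": [0, 0, 0]}, {"translation": [0, 0, 0], "rot": [0, 0, 0]}]}}

```text
clock: 16.05
position: [448.0, 259.0, 184.5]
eef_rot: [[0.023, 1.0, -0.001], [1.0, -0.023, -0.001], [-0.001, -0.001, -1.0]]
wrist_force: [-0.7, -0.1, -1.4]
opening: 51.8
grip_force: 30.0
```

```bash
python3 - <<'E'
from h import *
T,S=look();s=sense()["position"];z=s[2]+19+24-.8
X=np.array([s[0],s[1],z])
print(plane(S,blob(S,"white",proj(S,X),7)[0],z))
E
```

```text
16.15 [448.2 259.1 184.7] [-0.  -0.8 -0.7] 51.367410611030714
bar exp [290.3 148.6] got (array([290.5, 148.7]), 157)
[451.6 243.6 226.9]
```

Request:
{"api": "servo_tool", "payload": {"moves": [{"translation": [-0.5, 4.8, -40], "rot": [0, 0, 0]}, {"translation": [0, 0, -40], "rot": [0, 0, 0]}, {"translation": [0, 0, -25], "rot": [0, 0, 0]}, {"translation": [0, 0, -12], "rot": [0, 0, 0]}, {"translation": [0, 0, 0], "rot": [0, 0, 0]}]}}

```text
clock: 16.77
position: [447.6, 264.5, 67.5]
eef_rot: [[0.023, 1.0, -0.001], [1.0, -0.023, -0.0], [-0.0, -0.001, -1.0]]
wrist_force: [-0.0, 0.2, -1.3]
opening: 51.5
grip_force: 30.0
```

Request:
{"api": "servo_tool", "payload": {"moves": [{"translation": [0, 0, -4], "rot": [0, 0, 0]}, {"translation": [0, 0, -1], "rot": [0, 0, 0]}, {"translation": [0, 0, 0], "rot": [0, 0, 0]}]}}

```text
clock: 17.15
position: [448.0, 265.2, 63.2]
eef_rot: [[0.022, 1.0, 0.001], [1.0, -0.022, 0.0], [0.0, 0.001, -1.0]]
wrist_force: [0.2, -1.1, -1.1]
opening: 51.8
grip_force: 30.0
```

Request:
{"api": "servo_tool", "payload": {"moves": [{"translation": [0, -0.5, -1.3], "rot": [0, 0, 0]}, {"translation": [0, 0, 0], "rot": [0, 0, 0]}]}}

```text
clock: 17.4
position: [447.7, 264.5, 61.4]
eef_rot: [[0.022, 1.0, -0.0], [1.0, -0.022, 0.0], [0.0, -0.0, -1.0]]
wrist_force: [-0.7, -0.2, -1.7]
opening: 51.8
grip_force: 30.0
```

Request:
{"api": "servo_tool", "payload": {"jaw": 75, "moves": [{"translation": [0, 0, 0], "rot": [0, 0, 0]}, {"translation": [0, 0, 0], "rot": [0, 0, 0]}, {"translation": [0, 0, 30], "rot": [0, 0, 0]}, {"translation": [0, 0, 50], "rot": [0, 0, 0]}, {"translation": [0, 0, 50], "rot": [0, 0, 0]}]}}

```text
clock: 18.02
position: [447.5, 264.3, 192.7]
eef_rot: [[0.022, 1.0, -0.0], [1.0, -0.022, -0.0], [-0.0, -0.0, -1.0]]
wrist_force: [0.3, -0.4, -0.3]
opening: 74.7
grip_force: 0.0
```

Request:
{"api": "servo_tool", "payload": {"moves": [{"translation": [0, -60, 20], "rot": [0, 0, 0]}, {"translation": [0, -60, 20], "rot": [0, 0, 0]}, {"translation": [0, -60, 0], "rot": [0, 0, 0]}, {"translation": [0, -60, 0], "rot": [0, 0, 0]}, {"translation": [0, -60, 0], "rot": [0, 0, 0]}]}}

```text
clock: 18.65
position: [447.5, -35.9, 231.3]
eef_rot: [[0.022, 1.0, 0.001], [1.0, -0.022, -0.0], [-0.0, 0.001, -1.0]]
wrist_force: [0.5, 0.5, 0.7]
opening: 74.7
grip_force: 0.0
```

```bash
python3 - <<'E'
from h import *
T,S=look();jars(T,S,dict(red=(430,-374),lime=(539,-373),blue=(636,-308)))
RANGE["white"]=[((0,0,190),(180,60,255))]
X=np.array([447.3,264,104.]);a,n,p=blob(S,"white",proj(S,X),8);print("scene",n,plane(S,a,104),"top",plane(T,jar(T,"white",proj(T,X))[0],104))
cv2.imwrite("pics/f.png",cv2.resize(S["pixels"][130:270,190:370,::-1],None,fx=4.2,fy=4.2,interpolation=cv2.INTER_CUBIC))
E
```

```text
18.75 [447.4 -38.9 231.2] [1.3 1.  0.3] 75.07383578777387
bar exp [290.3 148.6] got (array([289.3, 148.1]), 144)
red top [ 430.3 -373.6   64. ] scene [ 430.1 -374.6   64. ]
lime top [ 539.3 -372.7   64. ] scene [ 538.8 -373.7   64. ]
blue top [ 605.7 -295.4   64. ] scene [ 608.9 -300.6   64. ]
scene 86 [446.3 262.9 104. ] top [447.8 265.4 104. ]
```

View pics/f.png

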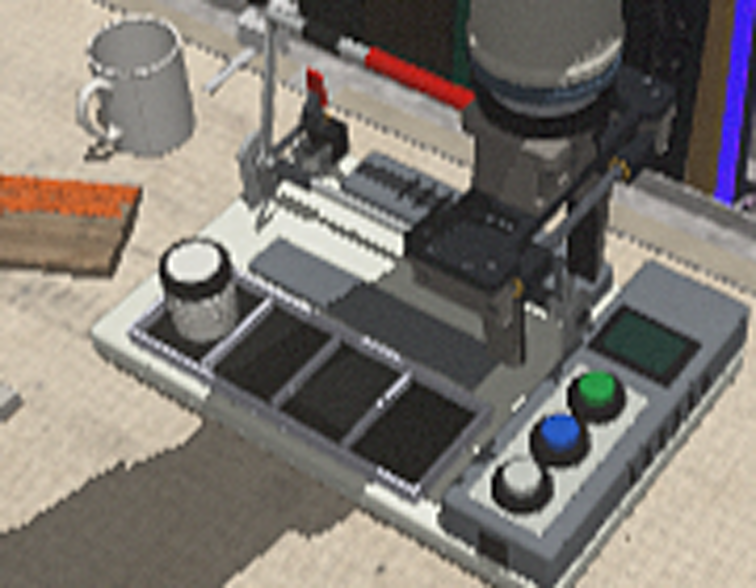

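White stands upright in bay 1 and the bar is still hanging, with the sleeve at its expected pixel. The blue jar has been knocked aside, so I'll re-measure it later. Lime is next.

Request:
{"api": "servo_tool", "payload": {"jaw": 85, "moves": [{"translation": [15.3, -55.8, 0], "rot": [0, 0, 0]}, {"translation": [15.3, -55.8, 0], "rot": [0, 0, 0]}, {"translation": [15.3, -55.8, 0], "rot": [0, 0, 0]}, {"translation": [15.3, -55.8, 0], "rot": [0, 0, 0]}, {"translation": [15.3, -55.8, 0], "rot": [0, 0, 0]}]}}

```text
clock: 19.38
position: [524.9, -314.4, 230.9]
eef_rot: [[0.022, 1.0, 0.0], [1.0, -0.022, 0.0], [0.0, 0.0, -1.0]]
wrist_force: [0.1, -0.3, -0.1]
opening: 85.1
grip_force: 0.0
```

Request:
{"api": "servo_tool", "payload": {"moves": [{"translation": [15.3, -55.8, 0], "rot": [0, 0, 0]}, {"translation": [0, 0, -50], "rot": [0, 0, 0]}, {"translation": [0, 0, -50], "rot": [0, 0, 0]}, {"translation": [0, 0, -20], "rot": [0, 0, 0]}, {"translation": [0, 0, 0], "rot": [0, 0, 0]}]}}

```text
clock: 20.0
position: [539.3, -368.1, 110.1]
eef_rot: [[0.022, 1.0, -0.002], [1.0, -0.022, 0.001], [0.001, -0.002, -1.0]]
wrist_force: [-0.0, -0.2, 0.2]
opening: 84.5
grip_force: 0.0
```

```bash
python3 - <<'E'
from h import *
T,S=look();jars(T,S,dict(red=(430,-374),lime=(539,-373),blue=(607,-298)))
E
```

```text
20.1 [ 540.7 -369.3  112.7] [0.4 0.5 0.2] 84.8434582362215
bar exp [290.3 148.6] got (array([290.4, 148.6]), 157)
red lost
lime top [ 541.  -367.9   64. ] scene [ 535.7 -384.2   64. ]
blue top [ 593. -295.   64.] scene [ 600.9 -284.5   64. ]
```

Request:
{"api": "servo_tool", "payload": {"moves": [{"translation": [-0.8, -4, -45], "rot": [0, 0, 0]}, {"translation": [-0.5, 0, -42], "rot": [0, 0, 0]}, {"translation": [0, 0, -4], "rot": [0, 0, 0]}, {"translation": [0, 0, 0], "rot": [0, 0, 0]}]}}

```text
clock: 20.6
position: [539.5, -373.6, 22.0]
eef_rot: [[0.022, 1.0, 0.002], [1.0, -0.022, -0.001], [-0.001, 0.002, -1.0]]
wrist_force: [-0.6, -0.1, 0.8]
opening: 85.1
grip_force: 0.0
```

Request:
{"api": "servo_tool", "payload": {"jaw": 30, "moves": [{"translation": [0, 0, 0], "rot": [0, 0, 0]}, {"translation": [0, 0, 0], "rot": [0, 0, 0]}, {"translation": [0, 0, 0], "rot": [0, 0, 0]}, {"translation": [0, 0, 0], "rot": [0, 0, 0]}, {"translation": [0, 0, 20], "rot": [0, 0, 0]}]}}

```text
clock: 21.22
position: [537.0, -372.1, 39.1]
eef_rot: [[0.022, 1.0, -0.003], [1.0, -0.022, 0.002], [0.002, -0.003, -1.0]]
wrist_force: [0.2, -0.0, -1.0]
opening: 51.9
grip_force: 30.0
```

Request:
{"api": "servo_tool", "payload": {"moves": [{"translation": [-10, 0, 50], "rot": [0, 0, 0]}, {"translation": [-20, 40, 40], "rot": [0, 0, 0]}, {"translation": [-20, 45, 35], "rot": [0, 0, 0]}, {"translation": [-20, 50, 15], "rot": [0, 0, 0]}, {"translation": [-20, 50, 0], "rot": [0, 0, 0]}]}}

```text
clock: 21.85
position: [448.3, -186.9, 182.4]
eef_rot: [[0.023, 1.0, 0.004], [1.0, -0.023, -0.001], [-0.001, 0.004, -1.0]]
wrist_force: [1.3, 1.0, -1.6]
opening: 51.6
grip_force: 30.0
```

Request:
{"api": "servo_tool", "payload": {"moves": [{"translation": [0, 55, 0], "rot": [0, 0, 0]}, {"translation": [0, 55, 0], "rot": [0, 0, 0]}, {"translation": [0, 55, 0], "rot": [0, 0, 0]}, {"translation": [0, 55, 0], "rot": [0, 0, 0]}, {"translation": [0, 55, 0], "rot": [0, 0, 0]}]}}

```text
clock: 22.48
position: [448.1, 88.8, 181.1]
eef_rot: [[0.022, 1.0, 0.001], [1.0, -0.022, 0.0], [0.0, 0.001, -1.0]]
wrist_force: [-0.2, 0.4, -1.1]
opening: 51.7
grip_force: 30.0
```

Request:
{"api": "servo_tool", "payload": {"moves": [{"translation": [0, 55, 0], "rot": [0, 0, 0]}, {"translation": [0, 55, 0], "rot": [0, 0, 0]}, {"translation": [0, 0, -10], "rot": [0, 0, 0]}, {"translation": [0, 0, 0], "rot": [0, 0, 0]}, {"translation": [0, 0, 0], "rot": [0, 0, 0]}]}}

```text
clock: 23.1
position: [448.1, 196.0, 170.2]
eef_rot: [[0.023, 1.0, -0.0], [1.0, -0.023, -0.0], [-0.0, -0.0, -1.0]]
wrist_force: [0.5, 0.2, -0.8]
opening: 51.4
grip_force: 30.0
```

Bay 2 is at (445.4, 198), with final z ≈ 61.8.

Request:
{"api": "servo_tool", "payload": {"moves": [{"translation": [-2.5, 2, -40], "rot": [0, 0, 0]}, {"translation": [0, 0, -40], "rot": [0, 0, 0]}, {"translation": [0, 0, -20], "rot": [0, 0, 0]}, {"translation": [0, 0, -6], "rot": [0, 0, 0]}, {"translation": [0, 0, 0], "rot": [0, 0, 0]}]}}

```text
clock: 23.72
position: [446.1, 198.6, 64.4]
eef_rot: [[0.023, 1.0, 0.0], [1.0, -0.023, 0.0], [0.0, 0.0, -1.0]]
wrist_force: [0.4, 0.2, -1.3]
opening: 51.7
grip_force: 30.0
```

Request:
{"api": "servo_tool", "payload": {"moves": [{"translation": [0, 0, -2], "rot": [0, 0, 0]}, {"translation": [0, 0, 0], "rot": [0, 0, 0]}]}}

```text
clock: 23.98
position: [446.1, 199.2, 62.6]
eef_rot: [[0.022, 1.0, 0.001], [1.0, -0.022, 0.0], [0.0, 0.001, -1.0]]
wrist_force: [-0.2, 0.7, -0.8]
opening: 51.2
grip_force: 30.0
```

Request:
{"api": "servo_tool", "payload": {"moves": [{"translation": [0, -0.8, -1], "rot": [0, 0, 0]}, {"translation": [0, 0, 0], "rot": [0, 0, 0]}]}}

```text
clock: 24.22
position: [445.7, 198.3, 61.0]
eef_rot: [[0.022, 1.0, 0.0], [1.0, -0.022, 0.0], [0.0, 0.0, -1.0]]
wrist_force: [-0.0, -0.1, -1.4]
opening: 51.5
grip_force: 30.0
```

Request:
{"api": "servo_tool", "payload": {"jaw": 75, "moves": [{"translation": [0, 0, 0], "rot": [0, 0, 0]}, {"translation": [0, 0, 0], "rot": [0, 0, 0]}, {"translation": [0, 0, 30], "rot": [0, 0, 0]}, {"translation": [0, 0, 50], "rot": [0, 0, 0]}, {"translation": [0, 0, 50], "rot": [0, 0, 0]}]}}

```text
clock: 24.85
position: [445.4, 198.2, 192.2]
eef_rot: [[0.022, 1.0, -0.001], [1.0, -0.022, -0.0], [-0.0, -0.001, -1.0]]
wrist_force: [1.0, -0.2, -0.1]
opening: 75.2
grip_force: 0.0
```

Request:
{"api": "servo_tool", "payload": {"moves": [{"translation": [0, -60, 20], "rot": [0, 0, 0]}, {"translation": [0, -60, 0], "rot": [0, 0, 0]}, {"translation": [0, -60, 0], "rot": [0, 0, 0]}, {"translation": [0, -60, 0], "rot": [0, 0, 0]}, {"translation": [0, -60, 0], "rot": [0, 0, 0]}]}}

```text
clock: 25.48
position: [445.5, -102.9, 211.0]
eef_rot: [[0.022, 1.0, 0.001], [1.0, -0.022, -0.0], [-0.0, 0.001, -1.0]]
wrist_force: [0.7, 0.5, 0.2]
opening: 75.1
grip_force: 0.0
```

```bash
cat >> h.py <<'E'
def bayed(T,S,n,x,y):
    R=RANGE["white"]
    X=np.array([x,y,104.]);a=blob(S,n,proj(S,X),8)[0];print(n,"in bay: scene",plane(S,a,104),"top",plane(T,jar(T,n,proj(T,X))[0],104))
E
python3 - <<'E'
from h import *
T,S=look();jars(T,S,dict(red=(430,-374),blue=(601,-296)))
RANGE["white"]=[((0,0,190),(180,60,255))]
bayed(T,S,"white",447,264);bayed(T,S,"lime",445,198)
for d,n,b in((T,"top",(380,140,445,250)),(S,"sc",(370,220,460,320))):
    x0,y0,x1,y1=b;hsv=cv2.cvtColor(np.ascontiguousarray(d["pixels"][y0:y1,x0:x1]),cv2.COLOR_RGB2HSV)
    m=cv2.inRange(hsv,np.array((112,120,40)),np.array((130,255,255)));_,_,st,ce=cv2.connectedComponentsWithStats(m)
    for s_,c in zip(st[1:],ce[1:]):
        if s_[4]>30:print(n,"blue",c+[x0,y0],s_,plane(d,c+[x0,y0],64))
E
```

```text
25.575 [ 445.6 -105.8  210.9] [-0.1 -0.3  1. ] 75.0500695984999
bar exp [290.3 148.6] got (array([290.4, 148.6]), 157)
red top [ 430.7 -373.5   64. ] scene [ 430.2 -374.5   64. ]
blue top [ 593.4 -294.9   64. ] scene [ 593.9 -296.8   64. ]
white in bay: scene [446.4 263.1 104. ] top [447.9 265.3 104. ]
lime in bay: scene [445.  196.6 104. ] top [446.  198.5 104. ]
top blue [436.7 154.2] [53  6 12 20 56] [ 677.9 -392.9   64. ]
top blue [409.2 178.3] [ 23  33  13  12 110] [ 593.4 -294.9   64. ]
sc blue [421.  246.3] [ 45  21  13  12 123] [ 593.6 -297.    64. ]
sc blue [458.1 256.1] [86 30  4 14 37] [ 618.2 -398.3   64. ]
```

Request:
{"api": "servo_tool", "payload": {"jaw": 85, "moves": [{"translation": [-3, -53.6, 0], "rot": [0, 0, 0]}, {"translation": [-3, -53.6, 0], "rot": [0, 0, 0]}, {"translation": [-3, -53.6, 0], "rot": [0, 0, 0]}, {"translation": [-3, -53.6, 0], "rot": [0, 0, 0]}, {"translation": [-3, -53.6, 0], "rot": [0, 0, 0]}]}}

```text
clock: 26.2
position: [430.8, -370.1, 210.7]
eef_rot: [[0.022, 1.0, 0.0], [1.0, -0.022, 0.0], [0.0, 0.0, -1.0]]
wrist_force: [0.7, -0.2, 0.5]
opening: 85.0
grip_force: 0.0
```

Request:
{"api": "servo_tool", "payload": {"moves": [{"translation": [0, 0, -50], "rot": [0, 0, 0]}, {"translation": [0, 0, -50], "rot": [0, 0, 0]}, {"translation": [0, 0, 0], "rot": [0, 0, 0]}, {"translation": [0, 0, 0], "rot": [0, 0, 0]}]}}

```text
clock: 26.7
position: [431.7, -369.2, 112.2]
eef_rot: [[0.021, 1.0, 0.001], [1.0, -0.021, -0.001], [-0.001, 0.001, -1.0]]
wrist_force: [0.4, 0.9, 0.0]
opening: 85.0
grip_force: 0.0
```

Request:
{"api": "servo_tool", "payload": {"moves": [{"translation": [-0.8, -4.6, -45], "rot": [0, 0, 0]}, {"translation": [-0.5, 0, -42], "rot": [0, 0, 0]}, {"translation": [0, 0, -3.5], "rot": [0, 0, 0]}, {"translation": [0, 0, 0], "rot": [0, 0, 0]}]}}

```text
clock: 27.2
position: [430.7, -374.4, 22.3]
eef_rot: [[0.022, 1.0, 0.002], [1.0, -0.022, -0.002], [-0.002, 0.002, -1.0]]
wrist_force: [0.3, -0.3, 0.5]
opening: 85.1
grip_force: 0.0
```

Request:
{"api": "servo_tool", "payload": {"jaw": 30, "moves": [{"translation": [0, 0, 0], "rot": [0, 0, 0]}, {"translation": [0, 0, 0], "rot": [0, 0, 0]}, {"translation": [0, 0, 0], "rot": [0, 0, 0]}, {"translation": [0, 0, 0], "rot": [0, 0, 0]}, {"translation": [0, 0, 20], "rot": [0, 0, 0]}]}}

```text
clock: 27.82
position: [428.4, -372.7, 39.2]
eef_rot: [[0.022, 1.0, -0.002], [1.0, -0.022, 0.002], [0.002, -0.002, -1.0]]
wrist_force: [-0.2, -0.7, -1.1]
opening: 51.7
grip_force: 30.0
```

Request:
{"api": "servo_tool", "payload": {"moves": [{"translation": [0, 20, 50], "rot": [0, 0, 0]}, {"translation": [2, 40, 40], "rot": [0, 0, 0]}, {"translation": [4, 45, 35], "rot": [0, 0, 0]}, {"translation": [4, 50, 15], "rot": [0, 0, 0]}, {"translation": [4, 50, 0], "rot": [0, 0, 0]}]}}

```text
clock: 28.45
position: [444.0, -167.5, 181.6]
eef_rot: [[0.023, 1.0, 0.002], [1.0, -0.023, -0.001], [-0.001, 0.002, -1.0]]
wrist_force: [0.4, -0.1, -1.7]
opening: 51.4
grip_force: 30.0
```

Request:
{"api": "servo_tool", "payload": {"moves": [{"translation": [0, 50, 0], "rot": [0, 0, 0]}, {"translation": [0, 50, 0], "rot": [0, 0, 0]}, {"translation": [0, 50, 0], "rot": [0, 0, 0]}, {"translation": [0, 50, 0], "rot": [0, 0, 0]}, {"translation": [0, 50, 0], "rot": [0, 0, 0]}]}}

```text
clock: 29.08
position: [443.0, 82.9, 180.2]
eef_rot: [[0.022, 1.0, -0.0], [1.0, -0.022, -0.0], [-0.0, -0.0, -1.0]]
wrist_force: [-0.0, 0.1, -1.9]
opening: 51.6
grip_force: 30.0
```

Request:
{"api": "servo_tool", "payload": {"moves": [{"translation": [0, 50, 0], "rot": [0, 0, 0]}, {"translation": [0, 0, -10], "rot": [0, 0, 0]}, {"translation": [0, 0, 0], "rot": [0, 0, 0]}, {"translation": [0, 0, 0], "rot": [0, 0, 0]}]}}

```text
clock: 29.58
position: [443.2, 130.3, 170.0]
eef_rot: [[0.023, 1.0, -0.001], [1.0, -0.023, -0.0], [-0.0, -0.001, -1.0]]
wrist_force: [-0.7, -0.2, -1.6]
opening: 51.5
grip_force: 30.0
```

Request:
{"api": "servo_tool", "payload": {"moves": [{"translation": [0.3, 1.2, -40], "rot": [0, 0, 0]}, {"translation": [0, 0, -40], "rot": [0, 0, 0]}, {"translation": [0, 0, -20], "rot": [0, 0, 0]}, {"translation": [0, 0, -6], "rot": [0, 0, 0]}, {"translation": [0, 0, 0], "rot": [0, 0, 0]}]}}

```text
clock: 30.2
position: [444.0, 132.1, 64.5]
eef_rot: [[0.023, 1.0, 0.0], [1.0, -0.023, -0.0], [-0.0, 0.0, -1.0]]
wrist_force: [-0.4, 0.0, -2.7]
opening: 51.3
grip_force: 30.0
```

Request:
{"api": "servo_tool", "payload": {"moves": [{"translation": [0, 0, -2], "rot": [0, 0, 0]}, {"translation": [0, 0, -0.7], "rot": [0, 0, 0]}, {"translation": [0, 0, 0], "rot": [0, 0, 0]}]}}

```text
clock: 30.58
position: [443.9, 132.7, 61.8]
eef_rot: [[0.022, 1.0, 0.001], [1.0, -0.022, 0.0], [0.0, 0.001, -1.0]]
wrist_force: [0.6, 0.4, -2.7]
opening: 51.6
grip_force: 30.0
```

Release, then go toward blue at (593.6, −296).

Request:
{"api": "servo_tool", "payload": {"jaw": 75, "moves": [{"translation": [0, 0, 0], "rot": [0, 0, 0]}, {"translation": [0, 0, 0], "rot": [0, 0, 0]}, {"translation": [0, 0, 30], "rot": [0, 0, 0]}, {"translation": [0, 0, 50], "rot": [0, 0, 0]}, {"translation": [0, 0, 50], "rot": [0, 0, 0]}]}}

```text
clock: 31.2
position: [443.4, 132.5, 192.8]
eef_rot: [[0.022, 1.0, -0.001], [1.0, -0.022, -0.0], [-0.0, -0.001, -1.0]]
wrist_force: [0.7, 1.2, -0.3]
opening: 75.1
grip_force: 0.0
```

Request:
{"api": "servo_tool", "payload": {"jaw": 85, "moves": [{"translation": [0, -50, 20], "rot": [0, 0, 0]}, {"translation": [0, -60, 0], "rot": [0, 0, 0]}, {"translation": [0, -60, 0], "rot": [0, 0, 0]}, {"translation": [0, -60, 0], "rot": [0, 0, 0]}, {"translation": [10, -50, 0], "rot": [0, 0, 0]}]}}

```text
clock: 31.82
position: [453.1, -149.5, 211.8]
eef_rot: [[0.023, 1.0, 0.0], [1.0, -0.023, -0.0], [-0.0, 0.0, -1.0]]
wrist_force: [1.2, 0.3, 0.5]
opening: 84.8
grip_force: 0.0
```

```bash
python3 - <<'E'
from h import *
T,S=look();jars(T,S,dict(blue=(593,-296)))
RANGE["white"]=[((0,0,190),(180,60,255))]
bayed(T,S,"white",447,264);bayed(T,S,"lime",445,198);bayed(T,S,"red",443,132)
E
```

```text
31.925 [ 454.5 -151.5  211.8] [-0.1  0.9  0.3] 85.06883821847262
bar exp [290.3 148.6] got (array([290.4, 148.6]), 156)
blue top [ 593.7 -294.8   64. ] scene [ 593.6 -297.    64. ]
white in bay: scene [446.4 263.1 104. ] top [447.9 265.3 104. ]
lime in bay: scene [445.1 196.7 104. ] top [446.  198.5 104. ]
red in bay: scene [443.5 130.8 104. ] top [443.8 132.1 104. ]
```

Request:
{"api": "servo_tool", "payload": {"moves": [{"translation": [34.8, -36.1, 0], "rot": [0, 0, 0]}, {"translation": [34.8, -36.1, 0], "rot": [0, 0, 0]}, {"translation": [34.8, -36.1, 0], "rot": [0, 0, 0]}, {"translation": [34.8, -36.1, 0], "rot": [0, 0, 0]}, {"translation": [0, 0, -50], "rot": [0, 0, 0]}]}}

```text
clock: 32.55
position: [597.9, -294.7, 164.2]
eef_rot: [[0.023, 1.0, 0.008], [1.0, -0.023, -0.004], [-0.004, 0.008, -1.0]]
wrist_force: [0.6, -0.5, -1.5]
opening: 84.8
grip_force: 0.0
```

Request:
{"api": "servo_tool", "payload": {"moves": [{"translation": [0, 0, -50], "rot": [0, 0, 0]}, {"translation": [0, 0, 0], "rot": [0, 0, 0]}, {"translation": [0, 0, 0], "rot": [0, 0, 0]}]}}

```text
clock: 32.92
position: [593.9, -291.7, 113.2]
eef_rot: [[0.022, 1.0, 0.001], [1.0, -0.022, -0.001], [-0.001, 0.001, -1.0]]
wrist_force: [0.1, 0.3, -0.2]
opening: 85.2
grip_force: 0.0
```

Request:
{"api": "servo_tool", "payload": {"moves": [{"translation": [0, -4.2, -45], "rot": [0, 0, 0]}, {"translation": [-0.3, 0, -42], "rot": [0, 0, 0]}, {"translation": [0, 0, -4.3], "rot": [0, 0, 0]}, {"translation": [0, 0, 0], "rot": [0, 0, 0]}]}}

```text
clock: 33.42
position: [594.1, -296.5, 22.6]
eef_rot: [[0.022, 1.0, 0.003], [1.0, -0.022, -0.001], [-0.001, 0.003, -1.0]]
wrist_force: [-0.0, -0.3, 0.4]
opening: 85.0
grip_force: 0.0
```

Request:
{"api": "servo_tool", "payload": {"jaw": 30, "moves": [{"translation": [0, 0, 0], "rot": [0, 0, 0]}, {"translation": [0, 0, 0], "rot": [0, 0, 0]}, {"translation": [0, 0, 0], "rot": [0, 0, 0]}, {"translation": [0, 0, 0], "rot": [0, 0, 0]}, {"translation": [0, 0, 20], "rot": [0, 0, 0]}]}}

```text
clock: 34.05
position: [591.3, -295.4, 39.3]
eef_rot: [[0.022, 1.0, -0.003], [1.0, -0.022, 0.002], [0.001, -0.003, -1.0]]
wrist_force: [-0.6, -0.2, 0.2]
opening: 51.7
grip_force: 30.0
```

Request:
{"api": "servo_tool", "payload": {"moves": [{"translation": [-20, 0, 50], "rot": [0, 0, 0]}, {"translation": [-35, 20, 40], "rot": [0, 0, 0]}, {"translation": [-35, 30, 35], "rot": [0, 0, 0]}, {"translation": [-35, 40, 15], "rot": [0, 0, 0]}, {"translation": [-25, 50, 0], "rot": [0, 0, 0]}]}}

```text
clock: 34.67
position: [442.1, -155.6, 182.6]
eef_rot: [[0.024, 1.0, 0.003], [1.0, -0.024, -0.001], [-0.001, 0.003, -1.0]]
wrist_force: [0.8, 1.3, -1.7]
opening: 51.3
grip_force: 30.0
```

Request:
{"api": "servo_tool", "payload": {"moves": [{"translation": [0, 55, 0], "rot": [0, 0, 0]}, {"translation": [0, 55, 0], "rot": [0, 0, 0]}, {"translation": [0, 55, 0], "rot": [0, 0, 0]}, {"translation": [0, 55, 0], "rot": [0, 0, 0]}, {"translation": [0, 0, -10], "rot": [0, 0, 0]}]}}

```text
clock: 35.3
position: [443.2, 67.2, 171.6]
eef_rot: [[0.017, 1.0, 0.003], [1.0, -0.017, 0.001], [0.001, 0.003, -1.0]]
wrist_force: [0.3, -0.6, -1.5]
opening: 51.4
grip_force: 30.0
```

Request:
{"api": "servo_tool", "payload": {"moves": [{"translation": [0, 0, 0], "rot": [0, 0, 0]}, {"translation": [0, 0, 0], "rot": [0, 0, 0]}]}}

```text
clock: 35.55
position: [442.6, 63.0, 170.5]
eef_rot: [[0.023, 1.0, 0.0], [1.0, -0.023, -0.0], [-0.0, 0.0, -1.0]]
wrist_force: [0.5, -0.4, -0.3]
opening: 51.5
grip_force: 30.0
```

Request:
{"api": "servo_tool", "payload": {"moves": [{"translation": [-0.5, 2.5, -40], "rot": [0, 0, 0]}, {"translation": [0, 0, -40], "rot": [0, 0, 0]}, {"translation": [0, 0, -20], "rot": [0, 0, 0]}, {"translation": [0, 0, -6], "rot": [0, 0, 0]}, {"translation": [0, 0, 0], "rot": [0, 0, 0]}]}}

```text
clock: 36.17
position: [442.5, 65.9, 64.5]
eef_rot: [[0.023, 1.0, 0.0], [1.0, -0.023, -0.0], [-0.0, 0.0, -1.0]]
wrist_force: [0.4, -0.1, -0.9]
opening: 51.5
grip_force: 30.0
```

Request:
{"api": "servo_tool", "payload": {"moves": [{"translation": [0, 0, -2], "rot": [0, 0, 0]}, {"translation": [0, 0, -0.5], "rot": [0, 0, 0]}, {"translation": [0, 0, 0], "rot": [0, 0, 0]}]}}

```text
clock: 36.55
position: [442.3, 66.6, 62.1]
eef_rot: [[0.022, 1.0, 0.001], [1.0, -0.022, 0.0], [0.0, 0.001, -1.0]]
wrist_force: [0.2, -0.2, -1.2]
opening: 51.3
grip_force: 30.0
```

Request:
{"api": "servo_tool", "payload": {"jaw": 75, "moves": [{"translation": [0, 0, 0], "rot": [0, 0, 0]}, {"translation": [0, 0, 0], "rot": [0, 0, 0]}, {"translation": [0, 0, 30], "rot": [0, 0, 0]}, {"translation": [0, 0, 50], "rot": [0, 0, 0]}, {"translation": [0, 0, 40], "rot": [0, 0, 0]}]}}

```text
clock: 37.17
position: [442.2, 66.5, 183.4]
eef_rot: [[0.022, 1.0, 0.001], [1.0, -0.022, 0.0], [0.0, 0.001, -1.0]]
wrist_force: [0.6, 0.5, 0.3]
opening: 74.7
grip_force: 0.0
```

Request:
{"api": "servo_tool", "payload": {"jaw": 0, "moves": [{"translation": [-10, -50, 0], "rot": [0, 0, 0]}, {"translation": [-10, -60, 0], "rot": [0, 0, 0]}, {"translation": [0, -60, 0], "rot": [0, 0, 0]}, {"translation": [0, -40, 0], "rot": [0, 0, 0]}, {"translation": [0, 0, 0], "rot": [0, 0, 0]}]}}

```text
clock: 37.8
position: [422.0, -145.7, 181.8]
eef_rot: [[0.026, 1.0, 0.0], [1.0, -0.026, -0.0], [-0.0, 0.0, -1.0]]
wrist_force: [0.9, 0.8, -0.3]
opening: 27.0
grip_force: 0.0
```

```bash
python3 - <<'E'
from h import *
T,S=look()
RANGE["white"]=[((0,0,190),(180,60,255))]
bayed(T,S,"white",447,264);bayed(T,S,"lime",445,198);bayed(T,S,"red",443,132);bayed(T,S,"blue",442,66)
for c,g in(("blue",(463,-44,104)),("green",(508,-46,104))):
    X=np.array(g,float);print(c,plane(T,blob(T,c,proj(T,X),7)[0],104))
cv2.imwrite("pics/g.png",cv2.resize(S["pixels"][130:290,190:390,::-1],None,fx=3.7,fy=3.7,interpolation=cv2.INTER_CUBIC))
E
```

```text
37.9 [ 421.8 -143.5  181.6] [-0.1  0.6  0.1] 19.347935405050112
bar exp [290.3 148.6] got (array([293.2, 150.9]), 61)
white in bay: scene [446.6 263.2 104. ] top [447.9 265.3 104. ]
lime in bay: scene [445.1 196.7 104. ] top [446.1 198.4 104. ]
red in bay: scene [443.7 130.7 104. ] top [443.8 132.3 104. ]
blue in bay: scene [428.4  71.4 104. ] top [442.6  66.5 104. ]
blue [462.8 -44.3 104. ]Traceback (most recent call last):
  File "<stdin>", line 6, in <module>
  File "h.py", line 8, in plane
    c,v=ray(d,p);return c+v*(z-c[2])/v[2]
        ~~~^^^^^
  File "h.py", line 6, in ray
    v=R.T@np.array([(p[0]-d["cx"])/d["fx"],(p[1]-d["cy"])/d["fy"],1]);return c,v/np.linalg.norm(v)
                     ~^^^
TypeError: 'NoneType' object is not subscriptable
```

Request:
{"api": "servo_tool", "payload": {"moves": [{"translation": [-2, 50, 0], "rot": [0, 0, 0]}, {"translation": [-2, 50, 0], "rot": [0, 0, 0]}, {"translation": [0, 0, -40], "rot": [0, 0, 0]}, {"translation": [0, 0, -26], "rot": [0, 0, 0]}, {"translation": [0, 0, 0], "rot": [0, 0, 0]}]}}

```text
clock: 38.52
position: [416.4, -42.1, 114.4]
eef_rot: [[0.02, 1.0, -0.004], [1.0, -0.02, 0.001], [0.001, -0.004, -1.0]]
wrist_force: [-0.9, -0.1, -0.8]
opening: 0.4
grip_force: 0.0
```

Request:
{"api": "servo_tool", "payload": {"moves": [{"translation": [0, 0, -7], "rot": [0, 0, 0]}, {"translation": [0, 0, 0], "rot": [0, 0, 0]}]}}

```text
clock: 38.78
position: [418.4, -43.4, 109.1]
eef_rot: [[0.022, 1.0, 0.001], [1.0, -0.022, -0.0], [-0.0, 0.001, -1.0]]
wrist_force: [-0.7, 0.7, 0.4]
opening: 0.2
grip_force: 0.0
```

Now press to about 97.5.

Request:
{"api": "servo_tool", "payload": {"moves": [{"translation": [-1, 0, -6], "rot": [0, 0, 0]}, {"translation": [0, 0, -4.5], "rot": [0, 0, 0]}, {"translation": [0, 0, -1], "rot": [0, 0, 0]}, {"translation": [0, 0, 0], "rot": [0, 0, 0]}]}}

```text
clock: 39.28
position: [418.0, -43.7, 98.2]
eef_rot: [[0.022, 1.0, 0.001], [1.0, -0.022, -0.0], [-0.0, 0.001, -1.0]]
wrist_force: [-2.3, -0.4, 17.0]
opening: 0.3
grip_force: 8.5
```

White is fully pressed: 17 N at z = 98.2, so it has bottomed. Next is blue.

Request:
{"api": "servo_tool", "payload": {"moves": [{"translation": [0, 0, 20], "rot": [0, 0, 0]}, {"translation": [22.7, -0.6, 0], "rot": [0, 0, 0]}, {"translation": [22.7, -0.6, 0], "rot": [0, 0, 0]}, {"translation": [0, 0, 0], "rot": [0, 0, 0]}]}}

```text
clock: 39.78
position: [463.4, -44.8, 117.0]
eef_rot: [[0.022, 1.0, 0.0], [1.0, -0.022, -0.0], [-0.0, 0.0, -1.0]]
wrist_force: [0.4, 0.1, 0.2]
opening: 0.8
grip_force: 0.0
```

Request:
{"api": "servo_tool", "payload": {"moves": [{"translation": [0, 0, -10], "rot": [0, 0, 0]}, {"translation": [0, 0, -6], "rot": [0, 0, 0]}, {"translation": [0, 0, -4], "rot": [0, 0, 0]}, {"translation": [0, 0, 0], "rot": [0, 0, 0]}, {"translation": [0, 0, 0], "rot": [0, 0, 0]}]}}

```text
clock: 40.4
position: [461.2, -44.6, 98.1]
eef_rot: [[0.022, 1.0, -0.002], [1.0, -0.022, 0.0], [0.0, -0.002, -1.0]]
wrist_force: [-9.1, 0.0, 23.6]
opening: 0.4
grip_force: 11.8
```

Request:
{"api": "servo_tool", "payload": {"moves": [{"translation": [0, 0, 20], "rot": [0, 0, 0]}, {"translation": [23, -0.6, 0], "rot": [0, 0, 0]}, {"translation": [23, -0.6, 0], "rot": [0, 0, 0]}, {"translation": [0, 0, 0], "rot": [0, 0, 0]}]}}

```text
clock: 40.9
position: [509.2, -45.9, 116.9]
eef_rot: [[0.022, 1.0, 0.0], [1.0, -0.022, -0.0], [-0.0, 0.0, -1.0]]
wrist_force: [-0.4, 0.7, -0.5]
opening: 0.3
grip_force: 0.0
```

Request:
{"api": "servo_tool", "payload": {"moves": [{"translation": [0, 0, -10], "rot": [0, 0, 0]}, {"translation": [0, 0, -6], "rot": [0, 0, 0]}, {"translation": [0, 0, -4], "rot": [0, 0, 0]}, {"translation": [0, 0, 0], "rot": [0, 0, 0]}, {"translation": [0, 0, 0], "rot": [0, 0, 0]}]}}

```text
clock: 41.52
position: [507.2, -45.8, 98.1]
eef_rot: [[0.022, 1.0, -0.002], [1.0, -0.022, 0.0], [0.0, -0.002, -1.0]]
wrist_force: [-8.5, -0.6, 21.4]
opening: 0.5
grip_force: 10.7
```

Green is pressed. Retreat up and forward, then check.

Request:
{"api": "servo_tool", "payload": {"moves": [{"translation": [0, 0, 30], "rot": [0, 0, 0]}, {"translation": [0, 0, 50], "rot": [0, 0, 0]}, {"translation": [-30, -50, 20], "rot": [0, 0, 0]}, {"translation": [-30, -50, 0], "rot": [0, 0, 0]}, {"translation": [-20, -55, 0], "rot": [0, 0, 0]}]}}

```text
clock: 42.15
position: [426.9, -201.7, 197.3]
eef_rot: [[0.021, 1.0, 0.0], [1.0, -0.021, -0.0], [-0.0, 0.0, -1.0]]
wrist_force: [0.8, -0.5, -0.0]
opening: 0.5
grip_force: 0.0
```

Request:
{"api": "servo_tool", "payload": {"moves": [{"translation": [0, -55, 0], "rot": [0, 0, 0]}, {"translation": [0, -55, 0], "rot": [0, 0, 0]}, {"translation": [0, 0, 0], "rot": [0, 0, 0]}, {"translation": [0, 0, 0], "rot": [0, 0, 0]}, {"translation": [0, 0, 0], "rot": [0, 0, 0]}]}}

```text
clock: 42.78
position: [428.3, -309.5, 196.9]
eef_rot: [[0.021, 1.0, -0.001], [1.0, -0.021, 0.001], [0.001, -0.001, -1.0]]
wrist_force: [-0.1, 0.9, -0.2]
opening: 0.3
grip_force: 0.0
```

```bash
python3 - <<'E'
from h import *
T,S=look()
cv2.imwrite("pics/g.png",cv2.resize(S["pixels"][130:290,190:390,::-1],None,fx=3.7,fy=3.7,interpolation=cv2.INTER_CUBIC))
RANGE["white"]=[((0,0,190),(180,60,255))]
bayed(T,S,"white",447,264);bayed(T,S,"lime",445,198);bayed(T,S,"red",443,132);bayed(T,S,"blue",442,66)
E
```

```text
42.875 [ 428.6 -309.7  197.2] [-0.5 -0.7 -0.7] 0.5398329841615012
bar exp [290.3 148.6] got (array([290.4, 148.6]), 157)
white in bay: scene [446.6 263.1 104. ] top [447.9 265.3 104. ]
lime in bay: scene [445.1 196.7 104. ] top [445.9 198.5 104. ]
red in bay: scene [443.7 130.7 104. ] top [443.8 132.  104. ]
blue in bay: scene [441.7  65.  104. ] top [442.7  66.6 104. ]
```

View pics/g.png

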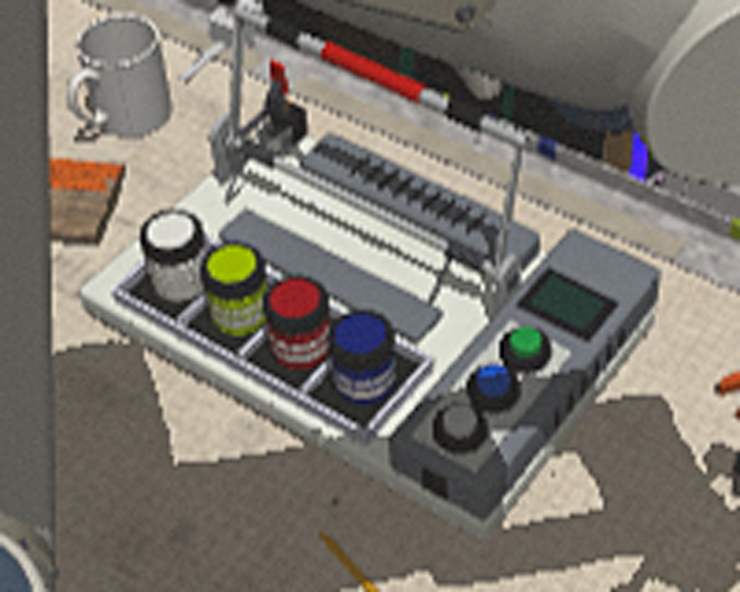

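All four jars stand upright in their bays, the bar hangs on its catch (sleeve at the expected pixel) and the keys are up. I'll hand in.

```bash
python3 -c "
from workcell import job
print(job.close_job())"
```

```text
the job is handed in; nothing more can be done
None
```

I handed in the job after about 43 s of robot time: the bar hangs on its catch, the white, lime, red and blue jars stand upright in bays 1 to 4, and the white, blue and green keys were each pressed fully in that order; I have not seen the judge's result.

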